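# Lock a glass-plate carrier and show it to the inspection camera

### The arm

A 7-joint arm with a two-finger parallel gripper is mounted at the origin on the work surface. World frame = base frame: x ahead of the robot, y to its left, z up, the work surface at z = 0. Lengths are in m, angles in rad, forces in N, time in s.
With the tool pointing down it reaches from about 0.4 to 0.85 m from the base axis. Payload 4.5 kg.
Tool frame: the origin (TCP) lies on the centre line of the jaws, within the pads' length; the fingertips stand 14 mm ahead of it and the grasp point (between the pads) lies 5 mm behind it (r.tcp_to_tips is the z of the fingertips in the tool frame, in m); z points along the fingers, y is the direction in which the jaws open and shut (so a half turn about z gives the same grasp; the last joint's range is limited). The gripper opens to 88 mm and grips with 3 to 60 N. Pads are 18 mm wide; open, the fingers measure 123 mm over their backs; the gripper's body (75 mm by 187 mm) begins 45 mm behind the grasp point.
Start: joints at [-1.219, 0.689, -0.195, 1.565, 0.157, 0.902, -0.215], TCP at [0.195, 0.594, 0.253] pointing down, gripper open.
Joint ranges: [-3.01, 3.01], [-0.46, 2.08], [-1.47, 1.51], [0.13, 2.56], [-1, 4.14], [0.04, 2.09], [-2.66, 2.66]. Speed limits (rad/s): [2.57, 2.57, 3.14, 3.14, 3.14, 3.14, 3.14].

### API

Orientations are given as a unit quaternion [x, y, z, w].
In Python, from plant import r, viewer gives the robot as it stands.
- The arm moves only by the shell command python3 -m inch 'ROWS' [FORCE]. ROWS is JSON, a list of rows, each a list of 3 entries, a list of its own where there are three numbers: the closure, from 0 (fully open) to 1 (shut), then the shift along the tool's x, y, z in cm, then the turn about the tool's z in degrees. In form: [[fingers, [x, y, z], yaw], ...]. A call has 1 to 20 rows; each row is the pose to reach, as a shift and turn from the pose commanded when the call began, along the tool's axes at that moment; what a row does not reach only later rows make up. A row lasts 1/10 s, in which the tool goes at most 50 mm and 8.59 degrees, less where a joint would pass 70% of its speed; a pose out of reach is approached as far as the arm can. A call with a gripper value outside its range is refused whole. The fingers move at their own pace and stop on an object; FORCE is the grip in N (left out, the last holds). Time passes only in rows, so rows that repeat a pose let the fingers close. It gives the time, the measured TCP pose, the force and the opening at its end, in the units of the state.
- r.get_state(): the state, without advancing time (a new reading comes with each control period).
- viewer.snapshot(name): name is "scene" or "top"; returns the picture (420x560x3 uint8, red, green, blue); there is no depth.
- viewer.camera_params(name): a dict with "intrinsics" (3x3 intrinsics, pixels), "k1" (the pictures are not rectified: a ray, as slopes to the right and down, at radius r is drawn at 1 + k1 r^2 times it, then the intrinsics apply), "world_to_cam" (4x4, takes a point from world to camera coordinates). Camera axes: x right, y up, looking along -z (the intrinsics and any distortion apply to the point x, -y, -z); pixel columns grow to the right and rows downward; lengths in m; the calibration is good to about 2 mm. A picture is of the moment at which its call begins. camera_params takes no time and is no camera call.
- r.finish_job(): hands the job in, once; it reports no verdict.
Trained networks look in the newest picture that a camera, given by its name, has taken for a name from the list of things; names that differ only in an ending like _2 or _b are one class to them, and where a whole thing is asked for, a point or a joint stands for the part that bears it (a point fixed in the world has none). Each returns a list of dicts, best first, with "p" (0 to 1); they miss things now and then, are a little off and sometimes report something else, mostly with a low value. They report only what shows in the picture. A call takes as long as a camera call.
- viewer.outline_of(camera, name): "pixels" (420x560 bool, what is visible of it) and "bbox" ([left, top, width, height] in pixels, round what is visible of it).
The state is a dict: "clock": time; "q": joint angles; "qd": joint speeds; "joint_torque": joint torques, N m; "tool_pos": TCP position; "eef_rot": TCP orientation; "contact_force": force on the tool from outside, world axes, zero at the start; "moment": the same for the moment, N m; "opening": opening from 0.0 (shut) to 1.0 (fully open).
Only numpy, scipy, OpenCV 4.12 (cv2) and the standard library are available. Lean on these libraries where they do the work, as an engineer would, in place of code of your own. Each camera call takes 0.05 s, during which the arm holds its last target.

### The job

The glass negative in the yellow-tabbed carrier is to be inspected. Press the carrier's raised brass locking pin fully home while the carrier still stands in its wooden cradle, then lift the carrier out by its yellow tab and hold it still in the air 15 cm in front of the inspection camera's lens: glass centred on the lens axis, square to it (lean the carrier to match the camera's tilt), right way up, picture side towards the lens. Finish while holding it there, touching nothing else with it, and leave the blue-tabbed carrier and the camera undisturbed.

Things in the scene. Friction and masses are not known exactly. Their poses are not given: they have to be found in the camera images.
- carrier: Yellow-tabbed carrier (loose, 0.2 to 0.45 kg): upright black frame 12 mm thick (x), 120 wide (y), 100 high (z) round a dark 4 mm glass plate. Origin at the glass centre, 50 mm above its lower edge. z up in the plate's plane, y along its width, x square out of the picture side (grey abstract picture, small white label in an upper corner; back plain). Stands in a cradle slot, 26 mm deep; lift along z.
- carrier_grip (a point): Centre of the yellow grip tab on the middle of the carrier's top edge, 65 mm above the glass centre along z; same axes. The tab is 12 mm thick (x), 36 mm wide (y), 30 mm high (z, from 50 to 80 mm above the glass centre), flat faces, clear space on both faces.
- pin_top (a point): Middle of the top of the locking pin's brass head (16 mm across, 6 mm thick), on the carrier's top edge 42 mm to +y of the tab's middle. The pin is upright (along z) and passes down through the two steel ears of a small fork and the brass lug between them. Up to 85 mm above the glass centre when raised, 71 mm when fully home; the tab's top is at 80 mm.
- pin (a joint): Travel of the locking pin, m: 0 raised, 0.014 fully home (head seated on the upper ear). Slides against about 5 N of friction and stays where it is left; starts at 0 to 0.003.
- other_carrier: A second carrier, origin at its glass centre, the same in size and shape but with a blue tab and its pin already home; loose in the other cradle. Leave it alone. Axes as for carrier.
- cradle_a: Fixed wooden cradle under the yellow-tabbed carrier: foot 100 x 150 x 12 mm (x, y, z), slot cheeks up to 38 mm, slot along its y, 26 mm deep with 1.3 mm of play each side of the carrier. Origin under its middle, on the table.
- cradle_b: The same cradle under the blue-tabbed carrier.
- camera_stand: Inspection camera's fixed stand: steel base plate 140 x 160 x 15 mm with a column and a grey camera head (70 x 80 x 66 mm, black lens barrel 54 mm across) whose tilting axis is 320 mm above the table over the base's middle. Origin on the table, 130 mm before (-x of) the base's middle. The camera looks to the stand's -x, tilted down by 0.25 to 0.5 rad.
- lens (a point): Middle of the lens front, 70 mm before the tilting axis. Axes of the camera head: -x is the direction of view, y is level, z is the camera's up.
- view_point (a point): Point in the air on the lens axis 150 mm in front of the lens, where the glass centre belongs; same axes as lens, so +x points back to the lens. The carrier is presented when its own axes point the same ways as these.

How it is judged:
On the way, in this order (a step that is already met when the one before it is completed fails the run):
1. the pin is pressed fully home while the carrier stands in its cradle (value of joint pin above 0.012 m and distance of carrier from where it was at the start of the episode below 0.015 m), for 0.1 s.
2. the carrier is lifted out of its cradle in the fingers (z of carrier in the frame of cradle_a above 0.11 m and contact force between the fingers and carrier above 1 N), for 0.1 s.
At the end, for the whole second after the job is handed in: Held still in the fingers alone, touching nothing else; pin home (within 2 mm); glass centre within 20 mm in each axis of the point 150 mm before the lens; plate square to the lens axis and level across within 0.17 rad (10 degrees), right way up, picture side to the lens (value of joint pin above 0.012 m and x of carrier in the frame of view_point between -0.02 and 0.02 m and y of carrier in the frame of view_point between -0.02 and 0.02 m and z of carrier in the frame of view_point between -0.02 and 0.02 m and angle between the x axis of carrier and the x axis of view_point, either way round below 0.17 rad and angle between the y axis of carrier and the y axis of view_point, either way round below 0.17 rad and x of lens in the frame of carrier above 0.1 m and angle between carrier's own z axis and vertical below 0.8 rad and height (world z) of carrier above 0.17 m and contact force between the fingers and carrier above 1 N and linear speed of carrier below 0.02 m/s and angular speed of carrier below 0.1 rad/s and contact force between carrier and cradle_a below 0.2 N and contact force between carrier and cradle_b below 0.2 N and contact force between carrier and camera_stand below 0.2 N and contact force between carrier and other_carrier below 0.2 N); the arm keeps its last pose, push and grip.
It fails at once if the blue-tabbed carrier is moved by more than 15 mm (distance of other_carrier from where it was at the start of the episode above 0.015 m).
It fails at once if the camera is knocked out of its setting (lens moved over 6 mm) (distance of lens from where it was at the start of the episode above 0.006 m).
It fails at once if the carrier is bumped into the camera (contact force between carrier and camera_stand above 3 N).
It also fails if it takes over 45 s, if anything falls off the work surface, if the arm or the gripper's body presses on something with over 40 N, if the wrist force passes 120 N, or if a joint passes its speed limit or range.

## Working session

There is one attempt and no reset: what is moved stays moved. The work goes in short steps, Python scripts to look and compute and a shell command to move; the robot and the scene stay as the last step left them, time stands still between calls to the robot, and variables do not carry over. Pictures are saved under pics/ and viewed, and the job is handed in when it is done.

```bash
ls; mkdir -p pics; cat > h.py <<'E'
import numpy as np, cv2
from plant import r, viewer
E
python3 - <<'E'
from h import *
s=r.get_state()
for k,v in s.items(): print(k,np.round(v,4))
for c in ["scene","top"]:
    im=viewer.snapshot(c); cv2.imwrite(f"pics/{c}0.png",im[:,:,::-1])
    p=viewer.camera_params(c)
    for k,v in p.items(): print(k,np.round(v,4).tolist())
E
```

```text
pics
clock 0.0
q [-1.2192  0.69   -0.1945  1.5663  0.1573  0.9025 -0.2151]
qd [-0.0013  0.0005 -0.0004  0.0018 -0.0029 -0.0014  0.0003]
joint_torque [ 0.00000e+00 -5.27552e+01 -1.26670e+00 -1.53426e+01 -5.26000e-02
  6.40000e-03  2.00000e-04]
tool_pos [0.1952 0.5931 0.2519]
eef_rot [ 1.582e-01  9.874e-01 -9.000e-04 -1.000e-04]
contact_force [ 0.6284  0.347  -0.2813]
moment [-0.025   0.0655  0.0023]
opening 0.999
intrinsics [[427.1747, 0.0, 267.6649], [0.0, 427.1747, 205.5217], [0.0, 0.0, 1.0]]
k1 0.0396
world_to_cam [[0.8947, 0.4466, 0.008, -0.5434], [-0.3755, 0.7423, 0.5549, 0.1012], [0.2419, -0.4995, 0.8319, -1.2331], [0.0, 0.0, 0.0, 1.0]]
intrinsics [[428.5394, 0.0, 275.6562], [0.0, 428.5394, 200.2774], [0.0, 0.0, 1.0]]
k1 -0.0889
world_to_cam [[-0.0216, -0.9997, -0.0152, 0.046], [0.9908, -0.0235, 0.1336, -0.6267], [-0.1339, -0.0122, 0.9909, -0.9725], [0.0, 0.0, 0.0, 1.0]]
```

View pics/scene0.png

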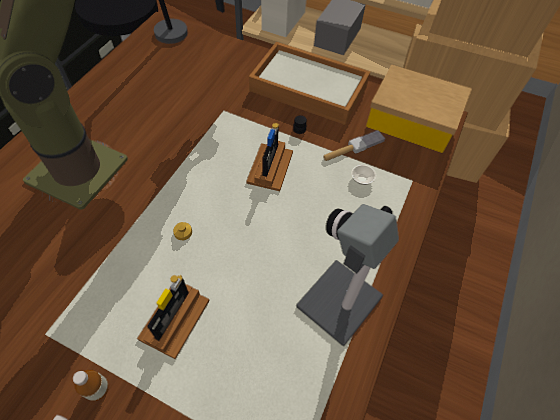

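View pics/top0.png

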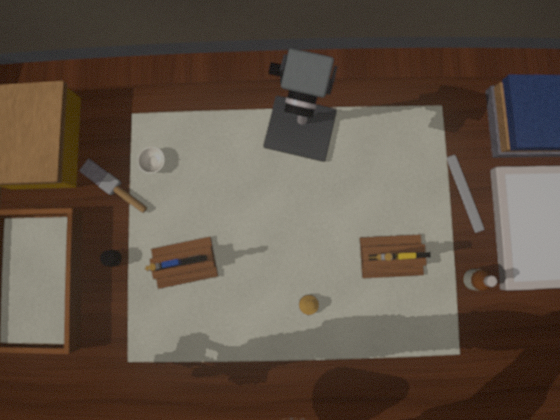

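```bash
cat > h.py <<'E'
import numpy as np, cv2
from scipy.optimize import least_squares
from plant import r, viewer
P={c:viewer.camera_params(c) for c in ("scene","top")}
def proj(c,X):
    p=P[c];K=np.array(p["intrinsics"]);T=np.array(p["world_to_cam"])
    X=np.atleast_2d(X);Y=X@T[:3,:3].T+T[:3,3]
    a=Y[:,0]/-Y[:,2];b=-Y[:,1]/-Y[:,2];f=1+p["k1"]*(a*a+b*b)
    return np.c_[K[0,0]*a*f+K[0,2],K[1,1]*b*f+K[1,2]]
def tri(ps,fix=None):
    # ps: {cam:(u,v)}
    f=lambda X:np.concatenate([proj(c,X)[0]-uv for c,uv in ps.items()])
    s=least_squares(f,[.6,0,.1]);return s.x,np.abs(s.fun).max()
def onz(c,uv,z):
    s=least_squares(lambda a:proj(c,[a[0],a[1],z])[0]-uv,[.6,0]);return s.x
E
python3 - <<'E'
from h import *
ims={c:viewer.snapshot(c) for c in P}
ov={c:im[:,:,::-1].copy() for c,im in ims.items()}
for c in P:
  for n in ["carrier","carrier_grip","pin_top","cradle_a","camera_stand","lens","other_carrier"]:
    for d in viewer.outline_of(c,n)[:3]:
        m=d["pixels"];v,u=np.nonzero(m)
        print(c,n,round(d["p"],2),d["bbox"],m.sum(),np.round([u.mean(),v.mean()],1) if m.any() else '')
a=cv2.resize(ov["scene"][260:370,120:230],None,fx=5,fy=5,interpolation=cv2.INTER_CUBIC)
cv2.imwrite("pics/a1.png",a)
b=cv2.resize(ov["top"][225:285,350:440],None,fx=8,fy=8,interpolation=cv2.INTER_CUBIC)
cv2.imwrite("pics/b1.png",b)
E
```

```text
scene carrier 0.83 [145.0, 276.2, 43.2, 65.1] 1176 [167.7 306.4]
scene carrier_grip 0.78 [146.8, 274.2, 41.5, 67.7] 1222 [167.7 306.4]
scene cradle_a 0.72 [137.6, 285.1, 69.5, 74.6] 1864 [177.5 325.7]
scene cradle_a 0.68 [246.8, 142.1, 46.3, 52.2] 1243 [270.7 167.7]
scene camera_stand 0.84 [293.4, 206.5, 104.3, 141.6] 7748 [350.7 270.5]
scene lens 0.73 [324.3, 203.1, 78.1, 65.1] 3103 [364.3 232. ]
scene other_carrier 0.95 [263.5, 124.4, 13.8, 49.6] 457 [270.2 147.3]
top carrier 0.93 [370.9, 251.9, 59.4, 8.4] 326 [401.5 255.5]
top carrier 0.63 [386.9, 251.1, 3.8, 9.4] 45 [387.  256.1]
top cradle_a 0.57 [148.6, 238.4, 69.6, 52.4] 2082 [184.  263.1]
top cradle_a 0.56 [361.2, 235.5, 64.6, 41.1] 2263 [391.5 255.8]
top cradle_a 0.34 [386.8, 249.8, 3.3, 10.4] 58 [387.6 255.7]
top camera_stand 0.58 [262.8, 47.8, 76.2, 114.3] 6047 [301.9 105.6]
top camera_stand 0.5 [386.9, 254.4, 3.4, 6.7] 31 [387.4 256.3]
top lens 0.94 [279.9, 52.1, 54.0, 65.1] 2545 [305.2  80.4]
top other_carrier 0.65 [144.5, 251.9, 60.9, 18.4] 506 [176.7 262.1]
```

View pics/a1.png

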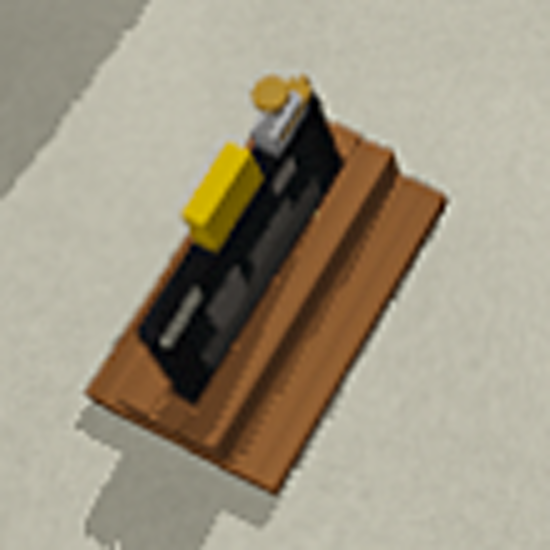

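View pics/b1.png

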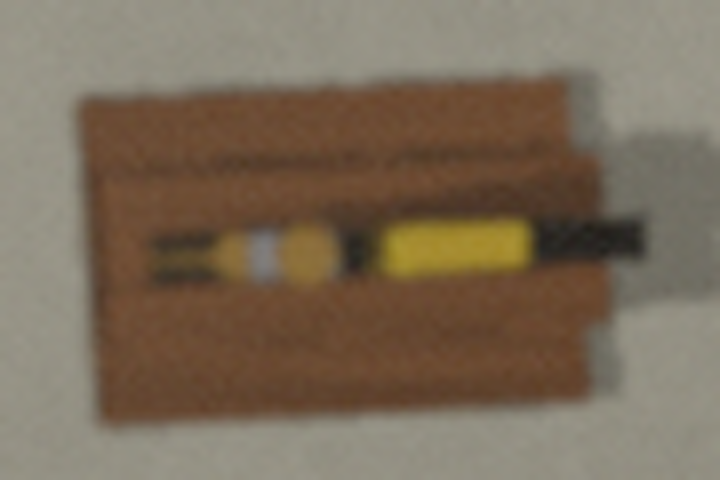

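```bash

python3 - <<'E'
from h import *
ims={c:viewer.snapshot(c)[:,:,::-1] for c in P}
cv2.imwrite("pics/c1.png",cv2.resize(ims["scene"][195:350,290:410],None,fx=3.8,fy=3.8,interpolation=cv2.INTER_CUBIC))
cv2.imwrite("pics/c2.png",cv2.resize(ims["top"][40:165,255:345],None,fx=4.8,fy=4.8,interpolation=cv2.INTER_CUBIC))
cv2.imwrite("pics/c3.png",cv2.resize(ims["scene"][265:345,135:205],None,fx=8,fy=7.5,interpolation=cv2.INTER_CUBIC)[:600])
E
```

```text
(no output)
```

View pics/c1.png

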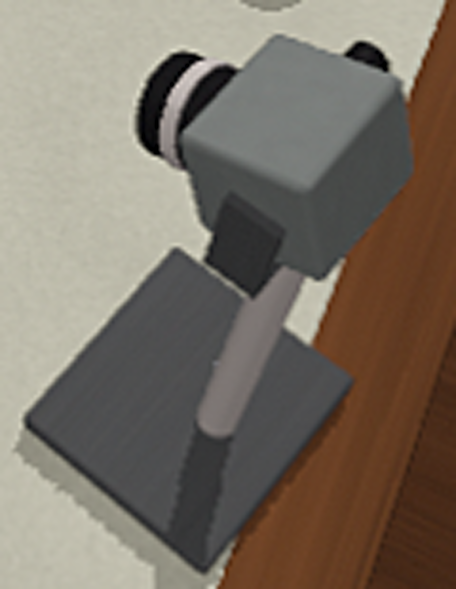

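View pics/c2.png

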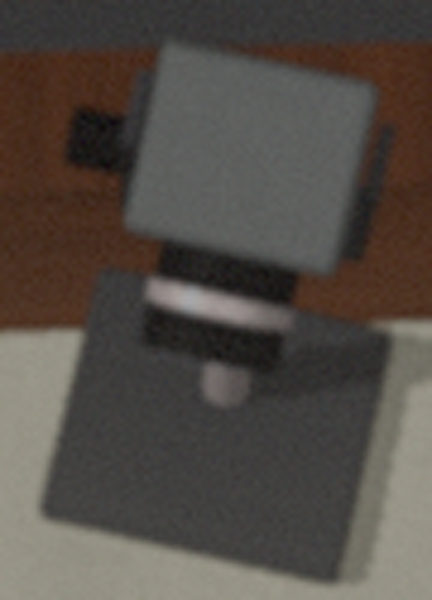

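```bash

cat > fit.py <<'E'
from h import *
def rz(a): c,s=np.cos(a),np.sin(a); return np.array([[c,-s,0],[s,c,0],[0,0,1]])
def ry(a): c,s=np.cos(a),np.sin(a); return np.array([[c,0,s],[0,1,0],[-s,0,c]])
S=lambda l:np.array(l)/3.8+[290,195]
T=lambda l:np.array(l)/4.8+[255,40]
# order: (-x,+y),(-x,-y),(+x,-y),(+x,+y)
bs=S([(175,248),(28,418),(205,562),(352,378)]); bt=T([(45,512),(335,578),(388,330),(100,270)])
hs=S([(278,37),(187,130),(308,190),(402,82)]); ht=T([(127,228),(330,272),(375,88),(165,40)])
q=np.array([(-1,1),(-1,-1),(1,-1),(1,1)])
def model(p):
    x,y,yaw,tilt,dx,dz=p
    R=rz(yaw); o=np.array([x,y,0])
    B=np.c_[q*[.07,.08],np.full(4,.015)]@R.T+o
    # view dir = -x_head, tilted down => x_head tilts up
    H=R@ry(-tilt)
    D=np.c_[q*[.035,.04]+[dx,0],np.full(4,.033+dz)]@H.T+o+[0,0,.32]
    return B,D,H,o
def res(p):
    B,D,_,_=model(p)
    return np.concatenate([(proj("scene",B)-bs).ravel(),(proj("top",B)-bt).ravel(),(proj("scene",D)-hs).ravel(),(proj("top",D)-ht).ravel(),[p[4]/.01*.5,p[5]/.01*.5]])
if __name__=="__main__":
  for fixd in (0,):
    s=least_squares(res,[.75,0,0,.35,0,0],loss='soft_l1')
    print(np.round(s.x,4)); print(np.round(s.fun,1))
  B,D,H,o=model(s.x)
  ax=o+[0,0,.32]; lens=ax-H[:,0]*.07; vp=ax-H[:,0]*.22
  print("lens",lens,"vp",vp); print(H.round(3))
  np.savez("cam.npz",H=H,lens=lens,vp=vp,tilt=s.x[3],yaw=s.x[2])
  th=np.linspace(0,2*np.pi,40)
  C=lens+np.outer(np.cos(th),H[:,1])*.027+np.outer(np.sin(th),H[:,2])*.027
  for c,(x0,y0,w,h,f) in dict(scene=(290,195,120,155,3.8),top=(255,40,90,125,4.8)).items():
    im=viewer.snapshot(c)[:,:,::-1][y0:y0+h,x0:x0+w]
    im=cv2.resize(im,None,fx=f,fy=f,interpolation=cv2.INTER_CUBIC)
    for X,col in((B,(0,255,0)),(D,(0,0,255)),(C,(255,255,0))):
      cv2.polylines(im,[((proj(c,X)-[x0,y0])*f).astype(int)],True,col,1)
    cv2.imwrite(f"pics/fit_{c}.png",im)
E
python3 fit.py
```

```text
[ 0.8134 -0.032  -0.2603  0.4231  0.0063 -0.0059]
[ 0.1 -2.1 -2.  -0.7  0.5  2.1  1.4 -0.8 -2.5 -0.   0.1  0.9  1.2 -0.2
 -0.6 -1.8 -0.7 -0.5 -3.1  3.7 -0.5  1.8  1.3 -0.9 -1.4  0.2  0.7  1.1
  1.  -1.  -0.7 -1.2  0.3 -0.3]
lens [ 0.75171753 -0.01558806  0.29126054] vp [0.61955046 0.01961433 0.22967599]
[[ 0.881  0.257 -0.397]
 [-0.235  0.966  0.106]
 [ 0.411  0.     0.912]]
```

View pics/c3.png

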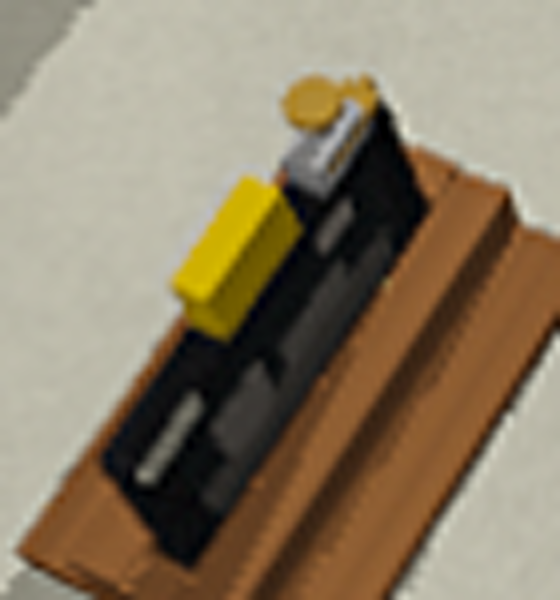

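View pics/fit_scene.png

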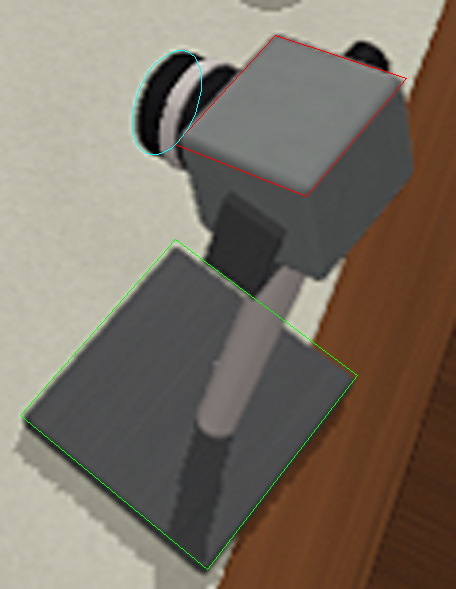

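View pics/fit_top.png

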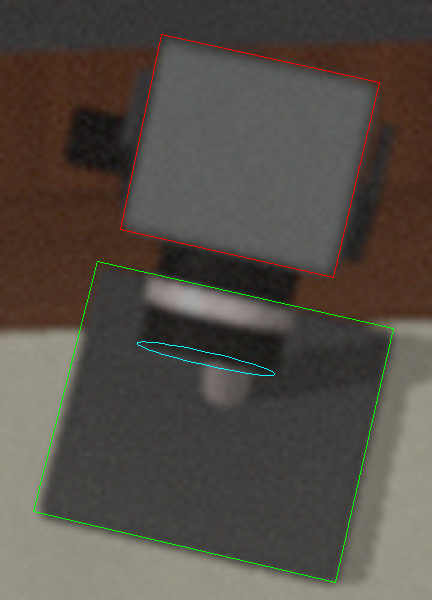

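```bash

cat > fitc.py <<'E'
from fit import *
pts=[(-6,18,80,(166,288.7),(397.9,259.4)),(6,18,80,(171,291.2),(398.1,252.75)),(-6,-18,80,(156.9,303),(416.5,259)),(6,-18,80,(160.6,305.3),(416.25,252.5)),
(6,-18,50,(162.75,310.3),None),(6,18,50,(172.75,295.9),None),(0,42,84,(174,278.6),(388.6,256.6))]
def res2(p):
    o=np.array([p[0],p[1],.062]);R=rz(p[2]);e=[]
    for a,b,c,s,t in pts:
        X=R@(np.array([a,b,c])/1000)+o
        e.append(proj("scene",X)[0]-s)
        if t: e.append(proj("top",X)[0]-t)
    return np.concatenate(e)
s=least_squares(res2,[.6,-.2,0],loss='soft_l1')
print(s.x.round(4));print(s.fun.round(1))
o=np.array([s.x[0],s.x[1],.062]);R=rz(s.x[2])
# per-camera
for c in range(2):
    f=lambda p:np.concatenate([proj(("scene","top")[c],rz(p[2])@(np.array(q[:3])/1000)+[p[0],p[1],.062])[0]-q[3+c] for q in pts if q[3+c]])
    print(("scene","top")[c],least_squares(f,s.x).x.round(4))
print("pin",o+R@[0,.042,.085],"tab",o+R@[0,0,.065])
E
python3 fitc.py
```

```text
[ 4.898e-01 -2.447e-01  4.000e-04]
[-0.4 -0.8  1.3 -0.6 -0.5 -0.9  0.8  0.3 -1.5 -0.1 -0.5 -0.7 -0.2  0.2
 -0.6  0.   0.5  0.4  0.3 -0.   0.2  0.  -0.4 -0.4]
scene [ 0.4905 -0.2448  0.0048]
top [ 0.4892 -0.2444 -0.0054]
pin [ 0.48980065 -0.202721    0.147     ] tab [ 0.489819 -0.244721  0.127   ]
```

```bash

cat >> h.py <<'E'
from scipy.spatial.transform import Rotation as Ro
def togo(*targets):
    s=r.get_state();R=Ro.from_quat(s["eef_rot"]).as_matrix();p=np.array(s["tool_pos"])
    print("pos",p.round(4),"toolx",R[:,0].round(3),"tooly",R[:,1].round(3),"z",R[:,2].round(3),"F",np.round(s["contact_force"],1),"op",round(s["opening"],3),"t",s["clock"])
    for t in targets: print(t,"-> cm",(R.T@(np.array(t)-p)*100).round(2))
E
python3 - <<'E'
from h import *
togo([.52,.25,.26],[.49,-.201,.21])
E
```

```text
pos [0.1953 0.5937 0.2527] toolx [-0.95   0.312  0.   ] tooly [ 0.312  0.95  -0.   ] z [-0. -0. -1.] F [ 0.3 -0.6 -0. ] op 0.999 t 1.1
[0.52, 0.25, 0.26] -> cm [-41.59 -22.5   -0.73]
[0.49, -0.201, 0.21] -> cm [-52.83 -66.28   4.27]
```

```bash
python3 -m inch '[[0.2,[-41.6,-22.5,-0.7],-5],[0.4,[-41.6,-22.5,-0.7],-10],[0.6,[-41.6,-22.5,-0.7],-18.2],[1,[-41.6,-22.5,-0.7],-18.2],[1,[-41.6,-22.5,-0.7],-18.2],[1,[-41.6,-22.5,-0.7],-18.2],[1,[-41.6,-22.5,-0.7],-18.2],[1,[-41.6,-22.5,-0.7],-18.2],[1,[-41.6,-22.5,-0.7],-18.2],[1,[-41.6,-22.5,-0.7],-18.2],[1,[-52.8,-66.3,-0.7],-18.2],[1,[-52.8,-66.3,-0.7],-18.2],[1,[-52.8,-66.3,-0.7],-18.2],[1,[-52.8,-66.3,-0.7],-18.2],[1,[-52.8,-66.3,-0.7],-18.2],[1,[-52.8,-66.3,-0.7],-18.2],[1,[-52.8,-66.3,-0.7],-18.2],[1,[-52.8,-66.3,-0.7],-18.2],[1,[-52.8,-66.3,-0.7],-18.2],[1,[-52.8,-66.3,-0.7],-18.2]]' 10
python3 -c "
from h import *
togo([.49,-.2,.185])"
```

```text
clock: 3.1
tool_pos: [0.4876, -0.2102, 0.2593]
eef_rot: [0.007, 1.0, -0.003, -0.001]
contact_force: [-0.3, -0.3, 0.2]
opening: 0.007
pos [ 0.4876 -0.2102  0.2593] toolx [-1.     0.013  0.001] tooly [ 0.013  1.    -0.005] z [-0.001 -0.005 -1.   ] F [-0.3 -0.3  0.2] op 0.007 t 3.1
[0.49, -0.2, 0.185] -> cm [-0.23  1.06  7.42]
```

```bash
python3 -m inch '[[1,[-0.2,1.0,4],0],[1,[-0.2,1.0,7],0.5],[1,[-0.2,1.0,8.9],0.7],[1,[-0.2,1.0,8.9],0.7],[1,[-0.2,1.0,8.9],0.7],[1,[-0.2,1.0,8.9],0.7]]'
python3 -c "
from h import *
togo([.49,-.2,.145])
ims={c:viewer.snapshot(c)[:,:,::-1] for c in P}
a=cv2.resize(ims['scene'][230:350,110:230],None,fx=4,fy=4);b=cv2.resize(ims['top'][210:300,340:420],None,fx=4,fy=480/90.)
cv2.imwrite('pics/d1.png',np.hstack([a,b]))"
```

```text
clock: 3.7
tool_pos: [0.4926, -0.1911, 0.1719]
eef_rot: [0.006, 1.0, -0.0, 0.001]
contact_force: [-0.6, 0.8, 0.3]
opening: 0.005
pos [ 0.4926 -0.1911  0.1719] toolx [-1.     0.012 -0.002] tooly [ 0.012  1.    -0.001] z [ 0.002 -0.001 -1.   ] F [-0.6  0.8  0.3] op 0.005 t 3.7
[0.49, -0.2, 0.145] -> cm [ 0.26 -0.9   2.69]
```

View pics/d1.png

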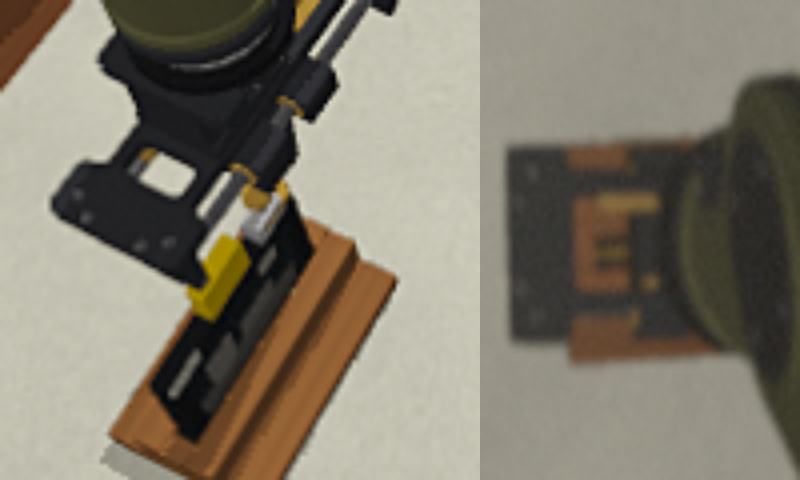

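```bash
python3 -m inch '[[1,[0.2,-0.95,0],0],[1,[0.25,-0.95,0.6],0],[1,[0.25,-0.95,0.9],0],[1,[0.25,-0.95,1.2],0],[1,[0.25,-0.95,1.2],0]]'
python3 -c "
from h import *
togo([.49,-.2,.145])"
```

```text
clock: 4.3
tool_pos: [0.489, -0.2005, 0.1584]
eef_rot: [0.006, 1.0, 0.0, -0.0]
contact_force: [-0.5, -0.3, 0.5]
opening: 0.004
pos [ 0.489  -0.2005  0.1584] toolx [-1.     0.012  0.   ] tooly [0.012 1.    0.   ] z [-0.  0. -1.] F [-0.5 -0.3  0.5] op 0.004 t 4.3
[0.49, -0.2, 0.145] -> cm [-0.1   0.05  1.34]
```

```bash
python3 -m inch '[[1,[0,0,0.2],0],[1,[0,0,0.4],0],[1,[0,0,0.6],0],[1,[0,0,0.8],0],[1,[0,0,0.8],0]]'
python3 -m inch '[[1,[0,0,0.2],0],[1,[0,0,0.4],0],[1,[0,0,0.4],0]]'
python3 -m inch '[[1,[0,0,0.2],0],[1,[0,0,0.2],0]]'
```

```text
clock: 4.8
tool_pos: [0.4891, -0.2004, 0.1505]
eef_rot: [0.006, 1.0, 0.0, -0.0]
contact_force: [-0.1, -0.3, 2.4]
opening: 0.004
clock: 5.1
tool_pos: [0.4899, -0.2004, 0.1474]
eef_rot: [0.006, 1.0, -0.0, 0.001]
contact_force: [-0.8, 0.5, 11.1]
opening: 0.005
clock: 5.3
tool_pos: [0.4918, -0.2003, 0.1472]
eef_rot: [0.006, 1.0, -0.001, 0.003]
contact_force: [-1.2, 1.3, 24.5]
opening: 0.01
```

```bash
python3 -m inch '[[1,[0,0,-1.5],0],[0.35,[0,0,-3.2],0],[0.35,[0,-3,-3.2],0],[0.35,[0,-4.43,-3.2],0.7],[0.35,[-0.1,-4.43,-3.2],0.7],[0.35,[-0.1,-4.43,-3.2],0.7]]'
python3 -c "
from h import *
togo([.49,-.2447,.150])
ims={c:viewer.snapshot(c)[:,:,::-1] for c in P}
a=cv2.resize(ims['scene'][230:350,110:230],None,fx=4,fy=4);b=cv2.resize(ims['top'][210:300,340:420],None,fx=4,fy=480/90.)
cv2.imwrite('pics/d2.png',np.hstack([a,b]))"
```

```text
clock: 5.9
tool_pos: [0.4891, -0.2441, 0.1759]
eef_rot: [0.013, 1.0, 0.001, -0.001]
contact_force: [-0.2, 0.1, 0.5]
opening: 0.433
pos [ 0.4891 -0.2441  0.1759] toolx [-1.     0.025  0.001] tooly [0.025 1.    0.001] z [-0.001  0.001 -1.   ] F [-0.2  0.1  0.5] op 0.433 t 5.9
[0.49, -0.2447, 0.15] -> cm [-0.1  -0.06  2.59]
```

View pics/d2.png

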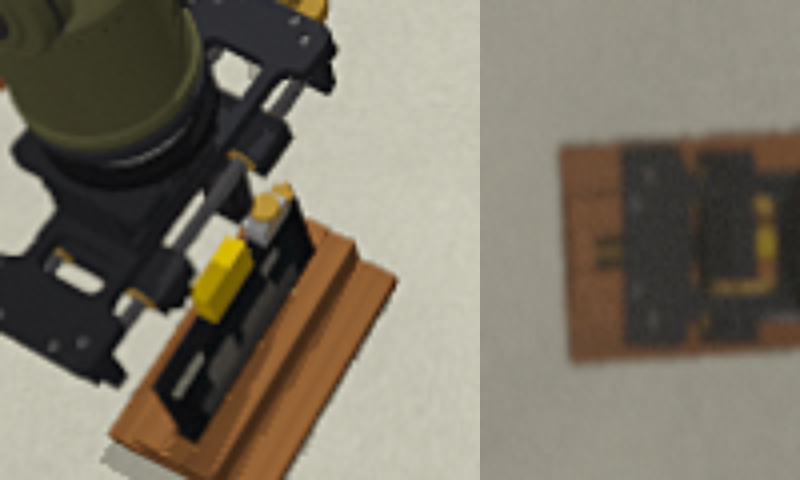

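```bash
python3 -m inch '[[0.35,[-0.1,-0.05,0.8],-1.4],[0.35,[-0.1,-0.05,1.6],-1.4],[0.35,[-0.1,-0.05,2.2],-1.4],[0.35,[-0.1,-0.05,2.55],-1.4],[0.35,[-0.1,-0.05,2.55],-1.4]]'
python3 -m inch '[[0.6,[0,0,0],0],[0.6,[0,0,0],0],[0.8,[0,0,0],0],[0.8,[0,0,0],0]]' 8
python3 -m inch '[[1,[0,0,0],0],[1,[0,0,0],0],[1,[0,0,0],0]]' 60
python3 -c "
from h import *
togo([.49,-.2447,.150])
ims={c:viewer.snapshot(c)[:,:,::-1] for c in P}
a=cv2.resize(ims['scene'][230:350,110:230],None,fx=4,fy=4);b=cv2.resize(ims['top'][210:300,340:420],None,fx=4,fy=480/90.)
cv2.imwrite('pics/d3.png',np.hstack([a,b]))"
```

```text
clock: 6.5
tool_pos: [0.4901, -0.2451, 0.1504]
eef_rot: [-0.0, 1.0, 0.0, -0.001]
contact_force: [-0.1, -1.0, -0.4]
opening: 0.646
clock: 6.9
tool_pos: [0.4906, -0.2449, 0.1514]
eef_rot: [-0.0, 1.0, 0.0, 0.0]
contact_force: [0.1, 1.4, 0.7]
opening: 0.403
clock: 7.2
tool_pos: [0.4908, -0.2449, 0.1514]
eef_rot: [-0.0, 1.0, 0.0, 0.0]
contact_force: [-0.0, 2.7, 3.5]
opening: 0.389
pos [ 0.4908 -0.2449  0.1514] toolx [-1.    -0.    -0.001] tooly [-0.  1.  0.] z [ 0.001  0.    -1.   ] F [-0.   2.7  3.5] op 0.389 t 7.2
[0.49, -0.2447, 0.15] -> cm [0.08 0.02 0.14]
```

View pics/d3.png

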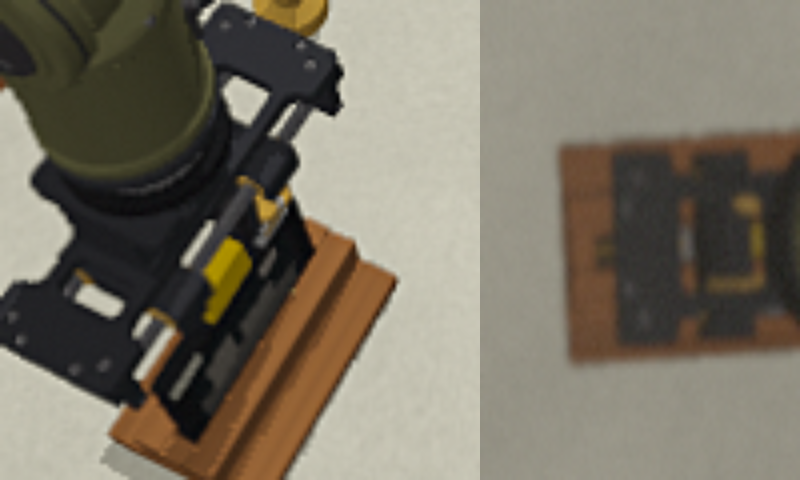

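```bash
python3 -m inch '[[1,[0,0,-0.4],0],[1,[0,0,-0.9],0],[1,[0,0,-1.4],0],[1,[0,0,-2.0],0],[1,[0,0,-2.0],0],[1,[0,0,-2.0],0]]' 60
python3 -c "
from h import *
togo([.49,-.2447,.170])
ims={c:viewer.snapshot(c)[:,:,::-1] for c in P}
a=cv2.resize(ims['scene'][230:350,110:230],None,fx=4,fy=4);b=cv2.resize(ims['top'][210:300,340:420],None,fx=4,fy=480/90.)
cv2.imwrite('pics/d4.png',np.hstack([a,b]))"
```

```text
clock: 7.9
tool_pos: [0.4905, -0.2455, 0.1714]
eef_rot: [0.0, 1.0, -0.0, 0.0]
contact_force: [0.4, 0.7, -3.7]
opening: 0.384
pos [ 0.4905 -0.2455  0.1714] toolx [-1.  0. -0.] tooly [ 0.  1. -0.] z [ 0. -0. -1.] F [ 0.4  0.7 -3.7] op 0.384 t 7.9
[0.49, -0.2447, 0.17] -> cm [0.05 0.08 0.14]
```

View pics/d4.png

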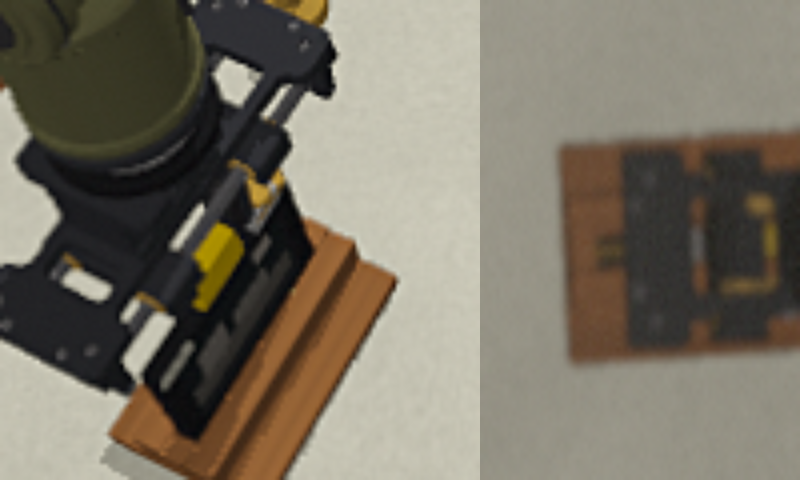

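```bash
python3 -m inch '[[1,[0.6,0,0],0],[1,[1.2,0,0],0],[1,[1.8,0,0.05],0],[1,[2.4,0,0.1],0],[1,[2.4,0,0.1],0],[1,[2.4,0,0.1],0]]'
python3 -c "
from h import *
togo([.49,-.2447,.170])
ims={c:viewer.snapshot(c)[:,:,::-1] for c in P}
a=cv2.resize(ims['scene'][230:350,110:230],None,fx=4,fy=4);b=cv2.resize(ims['top'][210:300,340:420],None,fx=4,fy=480/90.)
cv2.imwrite('pics/d5.png',np.hstack([a,b]))"
```

```text
clock: 8.6
tool_pos: [0.4672, -0.2454, 0.1704]
eef_rot: [-0.0, 1.0, -0.0, 0.001]
contact_force: [3.1, -0.6, -2.8]
opening: 0.385
pos [ 0.4672 -0.2454  0.1704] toolx [-1.    -0.    -0.002] tooly [-0.  1. -0.] z [ 0.002 -0.    -1.   ] F [ 3.1 -0.6 -2.8] op 0.385 t 8.6
[0.49, -0.2447, 0.17] -> cm [-2.28  0.07  0.05]
```

View pics/d5.png

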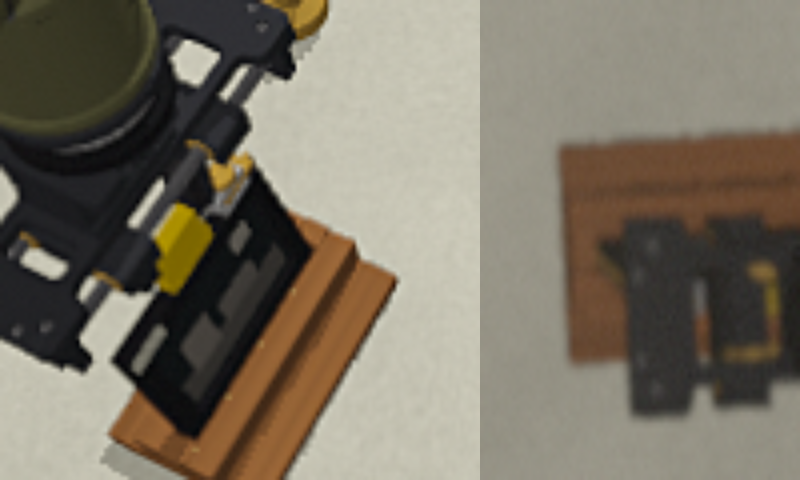

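```bash
python3 -m inch '[[1,[0.6,0,0.12],0],[1,[1.2,0,0.26],0],[1,[1.8,0,0.42],0],[1,[2.35,0,0.63],0],[1,[2.8,0,0.82],0],[1,[2.8,0,0.82],0],[1,[2.8,0,0.82],0]]'
python3 -m inch '[[1,[0,0,-2],0],[1,[0,0,-5],0],[1,[0,0,-8],0],[1,[0,0,-11],0],[1,[0,0,-13],0],[1,[0,0,-13],0],[1,[0,0,-13],0],[1,[0,0,-13],0]]'
python3 -c "
from h import *
togo([.594,.0265,.30])
ims={c:viewer.snapshot(c)[:,:,::-1] for c in P}
a=cv2.resize(ims['scene'][200:350,80:230],None,fx=4,fy=4)[:480,:480];b=cv2.resize(ims['top'][210:300,340:420],None,fx=4,fy=480/90.)
cv2.imwrite('pics/d6.png',ims['scene']);cv2.imwrite('pics/d6t.png',ims['top'])"
```

```text
clock: 9.4
tool_pos: [0.4386, -0.2454, 0.162]
eef_rot: [0.0, 1.0, -0.0, 0.0]
contact_force: [3.7, -0.9, -0.9]
opening: 0.389
clock: 10.2
tool_pos: [0.4368, -0.245, 0.2902]
eef_rot: [0.0, 1.0, 0.001, -0.002]
contact_force: [-0.2, -0.1, -3.4]
opening: 0.385
pos [ 0.4368 -0.245   0.2902] toolx [-1.     0.     0.005] tooly [0.    1.    0.002] z [-0.005  0.002 -1.   ] F [-0.2 -0.1 -3.4] op 0.385 t 10.2
[0.594, 0.0265, 0.3] -> cm [-15.71  27.15  -1.01]
```

View pics/d6.png

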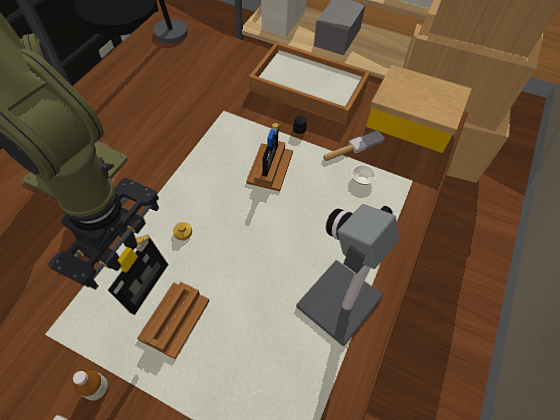

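View pics/d6t.png

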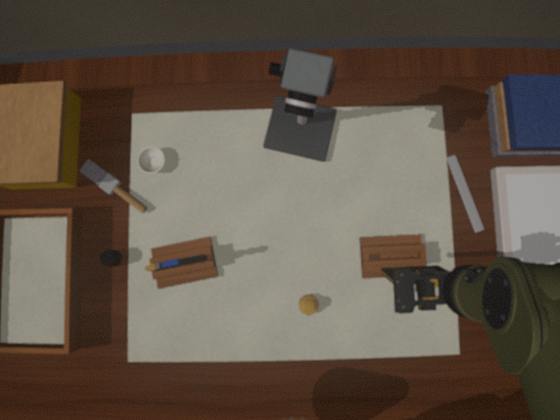

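```bash
cat > ov.py <<'E'
from fit import *
import sys
def corners(tcp,yaw,th):
    R=rz(yaw)@ry(-th); piv=np.array(tcp)-[0,0,.0117]; o=piv-R[:,2]*.0777
    return R,o
def overlay(name,x0,y0,w,h,f,th,lines=True,cam="scene"):
    s=r.get_state();M=Ro.from_quat(s["eef_rot"]).as_matrix()
    yaw=np.arctan2(-M[0,1],M[1,1])
    R,o=corners(s["tool_pos"],yaw,th)
    im=viewer.snapshot(cam)[:,:,::-1][y0:y0+h,x0:x0+w]
    im=cv2.resize(im,None,fx=f,fy=f,interpolation=cv2.INTER_CUBIC); raw=im.copy()
    for t,col in((th,(0,255,0)),):
        R,o=corners(s["tool_pos"],yaw,t)
        for ex,zz,yy in((.006,.05,.06),(-.006,.05,.06),(.006,None,.018)):
            lo,hi=(-.05,.05) if zz else (.05,.08)
            X=np.array([(ex,-yy,lo),(ex,yy,lo),(ex,yy,hi),(ex,-yy,hi)])@R.T+o
            cv2.polylines(im,[((proj(cam,X)-[x0,y0])*f).astype(int)],True,col,1)
    print("o",o.round(4),"yaw",yaw.round(4))
    cv2.imwrite(name,np.hstack([raw,im]))
    return R,o
E
python3 -c "
from ov import *
overlay('pics/e1.png',85,225,100,100,4,.43)"
```

```text
o [ 0.4698 -0.245   0.2081] yaw 0.0001
```

View pics/e1.png

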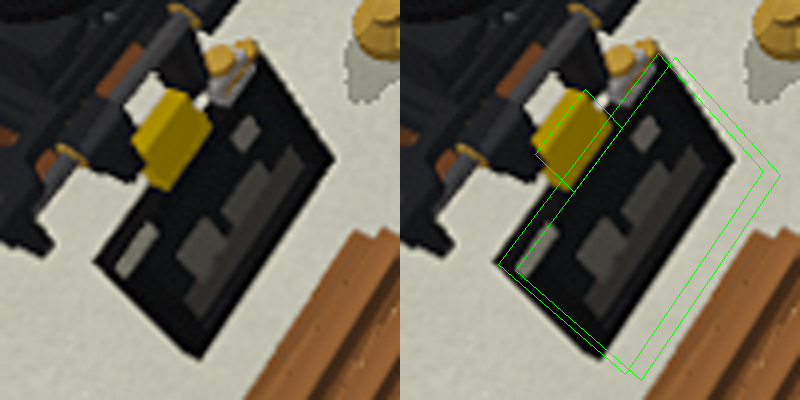

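```bash
cat > fl.py <<'E'
from ov import *
def fitlean(L,tcp,yaw0):
    # L: list of (xmm,ymm,zmm,cam,u,v); free th, roll, yaw, slip offset, soft priors on offset
    def R_(p): return rz(p[1])@ry(-p[0])@Ro.from_euler('x',p[2]).as_matrix()
    def f(p):
        R=R_(p); o=np.array(tcp)-[0,0,.0117]+p[3:6]-R[:,2]*.0777
        e=[proj(c,R@(np.array([a,b,z])/1000)+o)[0]-(u,v) for a,b,z,c,u,v in L]
        return np.concatenate(e+[p[3:6]/.003,[(p[1]-yaw0)/.03,p[2]/.03]])
    s=least_squares(f,[.3,yaw0,0,0,0,0]); R=R_(s.x); o=np.array(tcp)-[0,0,.0117]+s.x[3:6]-R[:,2]*.0777
    print("th,yaw,roll,off",s.x.round(4),"res",s.fun[:2*len(L)].round(1)); return R,o
E
python3 -c "
from fl import *
S=lambda u,v:('scene',u/4+85,v/4+225)
s=r.get_state()
print(fitlean([(-6,-60,50,*S(95,262)),(-6,60,50,*S(262,52)),(6,-60,-50,*S(200,357)),(6,60,-50,*S(335,160)),(0,42,71,*S(217,56))],s['tool_pos'],0))
"
```

```text
th,yaw,roll,off [ 0.1574 -0.0026  0.0083  0.0026  0.0011 -0.0014] res [-0.4 -0.6 -2.4 -0.8 -0.2  0.6  0.7 -0.2  1.7  0.7]
(array([[ 0.98763389,  0.00134386, -0.15677208],
       [-0.00261155,  0.99996554, -0.0078805 ],
       [ 0.15675608,  0.00819247,  0.98760337]]), array([ 0.4524597 , -0.24329553,  0.20089986]))
```

```bash
python3 -m inch '[[1,[0,0,0],0],[1,[0,0,0],0],[1,[0,0,0],0],[1,[0,0,0],0],[1,[0,0,0],0],[1,[0,0,0],0]]'
python3 -c "
from ov import *
overlay('pics/e2.png',85,225,100,100,4,.157)"
```

```text
clock: 10.95
tool_pos: [0.4385, -0.2454, 0.292]
eef_rot: [0.0, 1.0, -0.0, 0.0]
contact_force: [0.6, 0.1, -3.5]
opening: 0.384
o [ 0.4507 -0.2454  0.2036] yaw -0.0001
```

View pics/e2.png

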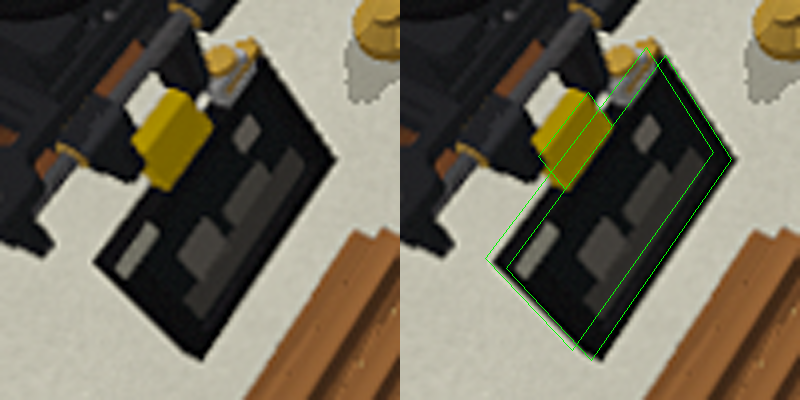

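```bash

python3 -c "
from h import *
im=viewer.snapshot('scene')[:,:,::-1]
cv2.imwrite('pics/e3.png',cv2.resize(im[230:320,103:173],None,fx=8,fy=6.6,interpolation=cv2.INTER_LANCZOS4))"
```

```text
(no output)
```

View pics/e3.png

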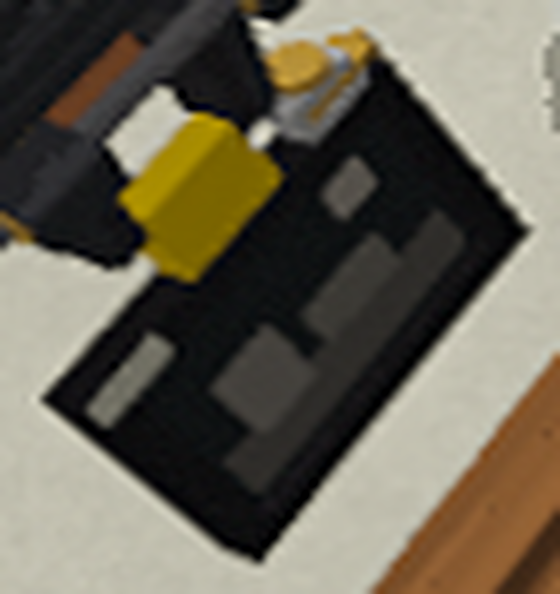

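```bash
python3 -c "
from fl import *
import fl
S=lambda u,v:('scene',u/8+103,v/6.6+230)
s=r.get_state()
L=[(-6,-60,50,*S(42,400)),(-6,60,50,*S(375,50)),(-6,-60,-50,*S(222,545)),(6,-60,-50,*S(265,560)),(6,60,-50,*S(530,230)),
(6,-18,80,*S(147,222)),(6,18,80,*S(240,132)),(6,18,50,*S(285,180)),(6,-18,50,*S(190,283)),(-6,-18,80,*S(118,198)),(-6,18,80,*S(200,113)),(0,42,71,*S(297,63))]
R,o=fitlean(L,s['tool_pos'],0);print(o)
# free 6dof
def f(p):
    R=Ro.from_rotvec(p[:3]).as_matrix();return np.concatenate([proj(c,R@(np.array([a,b,z])/1000)+p[3:])[0]-(u,v) for a,b,z,c,u,v in L])
q=least_squares(f,[0,-.2,0,*o]);R=Ro.from_rotvec(q.x[:3]).as_matrix();print(R.round(3),q.x[3:].round(4),q.fun.round(1),np.arctan2(R[2,0],R[2,2]))
print('tab top',R@[0,0,.08]+q.x[3:], 'tcp',s['tool_pos'])
"
```

```text
th,yaw,roll,off [ 0.1715 -0.0034  0.0082  0.0017  0.0012 -0.0018] res [-0.  -0.7 -1.8 -0.4 -0.2  0.3 -0.9  0.3  0.8  0.1 -0.3  0.9  0.5 -1.7
  1.2 -0.5  1.2 -0.2 -1.8  2.3  0.4 -0.9  0.6  0. ]
[ 0.45348181 -0.24357791  0.20198913]
[[ 0.984  0.005 -0.18 ]
 [-0.006  1.    -0.004]
 [ 0.18   0.005  0.984]] [ 0.4484 -0.2407  0.1913] [ 0.3 -1.1 -1.9  0.1  0.1 -0.1 -0.7 -0.1  0.6  0.5 -0.3  0.8  0.4 -1.5
  1.1 -0.3  1.2 -0.3 -1.6  2.3  0.4 -0.6  0.5  0.4] 0.18144371225938202
tab top [ 0.4339614  -0.2410474   0.26995314] tcp [ 0.43851236 -0.24537082  0.2920183 ]
```

```bash
python3 -c "
from ov import *
im=viewer.snapshot('scene')[:,:,::-1]
x0,y0,w,h,f=130,275,85,85,7
im=cv2.resize(im[y0:y0+h,x0:x0+w],None,fx=f,fy=f,interpolation=cv2.INTER_CUBIC)
for dx,z,col in ((50,12,(0,255,0)),(-50,12,(0,255,0)),(7.3,38,(255,255,0)),(-7.3,38,(255,255,0)),(15,38,(0,0,255)),(20,38,(255,0,255)),(25,38,(255,0,0))):
  X=np.array([(.4898+dx/1000,-.2447+s*.075,z/1000) for s in(-1,1)])
  cv2.polylines(im,[((proj('scene',X)-[x0,y0])*f).astype(int)],False,col,1)
cv2.imwrite('pics/e4.png',im)"
```

```text
(no output)
```

View pics/e4.png

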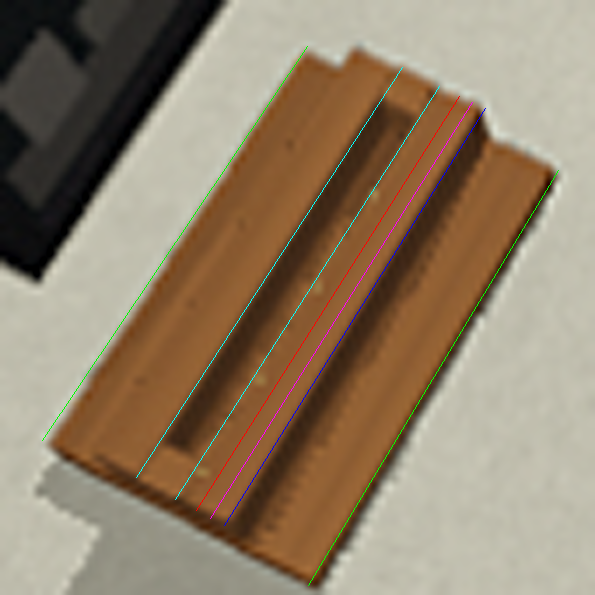

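```bash
python3 -m inch '[[1,[-0.7,0,0],0],[1,[-2,0,0],0],[1,[-3.5,0,0.5],0],[1,[-5,0,1.5],0],[1,[-6.4,0,3],0],[1,[-7.3,0,5],0],[1,[-7.65,0,7],0],[1,[-7.65,0,9],0],[1,[-7.65,0,10.8],0],[1,[-7.65,0,12.2],0],[1,[-7.65,0,12.9],0],[1,[-7.65,0,13.1],0],[1,[-7.65,0,13.1],0],[1,[-7.65,0,13.1],0]]'
python3 -c "
from ov import *
togo([.5024,-.2455,.161],[.4832,-.2455,.157],[.4727,-.2455,.1532],[.4676,-.2455,.1509])
overlay('pics/e5.png',100,230,100,120,4,.175)"
```

```text
clock: 12.5
tool_pos: [0.5157, -0.2455, 0.1616]
eef_rot: [0.0, 1.0, -0.0, 0.001]
contact_force: [-0.2, 0.7, -4.4]
opening: 0.385
pos [ 0.5157 -0.2455  0.1616] toolx [-1.     0.    -0.001] tooly [ 0.  1. -0.] z [ 0.001 -0.    -1.   ] F [-0.2  0.7 -4.4] op 0.385 t 12.5
[0.5024, -0.2455, 0.161] -> cm [ 1.33 -0.    0.06]
[0.4832, -0.2455, 0.157] -> cm [ 3.25 -0.    0.46]
[0.4727, -0.2455, 0.1532] -> cm [ 4.3  -0.    0.83]
[0.4676, -0.2455, 0.1509] -> cm [ 4.81 -0.    1.06]
o [ 0.5292 -0.2455  0.0734] yaw -0.0002
```

View pics/e5.png

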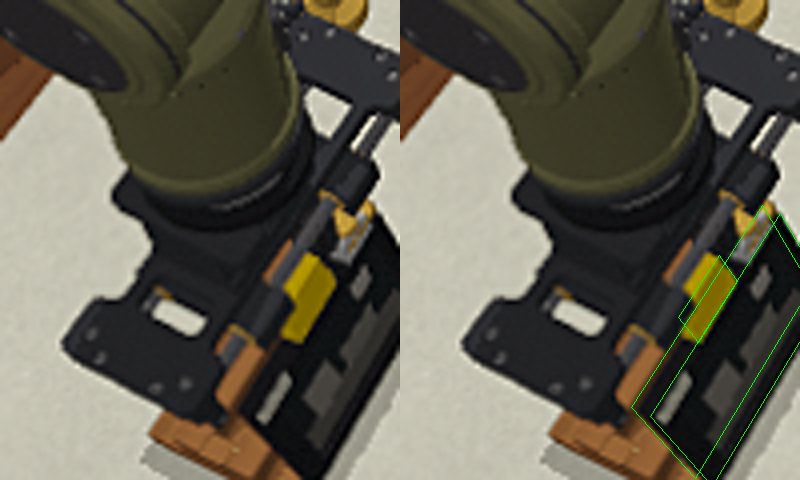

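```bash
python3 -m inch '[[1,[0.6,0,0],0],[1,[1.2,0,0.05],0],[1,[1.8,0,0.18],0],[1,[2.4,0,0.3],0],[1,[3.0,0,0.4],0],[1,[3.6,0,0.57],0],[1,[4.2,0,0.8],0],[1,[4.7,0,1.03],0],[1,[4.8,0,1.06],0],[1,[4.8,0,1.06],0],[1,[4.8,0,1.06],0]]'
python3 -c "
from ov import *
togo()
overlay('pics/e6.png',85,245,100,120,4,.5)"
```

```text
clock: 13.65
tool_pos: [0.4675, -0.2454, 0.1506]
eef_rot: [0.0, 1.0, -0.0, 0.0]
contact_force: [3.3, -1.1, 0.2]
opening: 0.383
pos [ 0.4675 -0.2454  0.1506] toolx [-1.     0.    -0.001] tooly [ 0.  1. -0.] z [ 0.001 -0.    -1.   ] F [ 3.3 -1.1  0.2] op 0.383 t 13.65
o [ 0.5048 -0.2454  0.0707] yaw -0.0
```

View pics/e6.png

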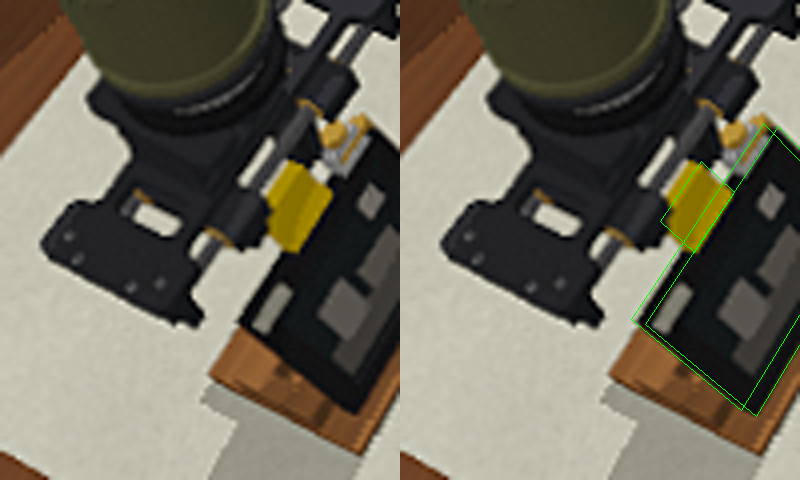

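```bash
python3 -m inch '[[1,[0,0,-0.1],0],[1,[0,0,-0.3],0],[1,[0,0,-0.6],0],[1,[0,0,-1],0],[1,[0,0,-1.5],0],[1,[0,0,-2.0],0],[1,[0,0,-2.5],0],[1,[0,0,-2.8],0],[1,[0,0,-2.9],0],[1,[0,0,-2.9],0]]'
python3 -c "
from ov import *
togo()
overlay('pics/e7.png',85,245,100,120,4,.5)"
```

```text
clock: 14.7
tool_pos: [0.4663, -0.2454, 0.1793]
eef_rot: [0.0, 1.0, 0.0, -0.001]
contact_force: [-0.1, -0.0, -4.3]
opening: 0.385
pos [ 0.4663 -0.2454  0.1793] toolx [-1.     0.     0.001] tooly [0. 1. 0.] z [-0.001  0.    -1.   ] F [-0.1 -0.  -4.3] op 0.385 t 14.7
o [ 0.5035 -0.2454  0.0994] yaw -0.0005
```

View pics/e7.png

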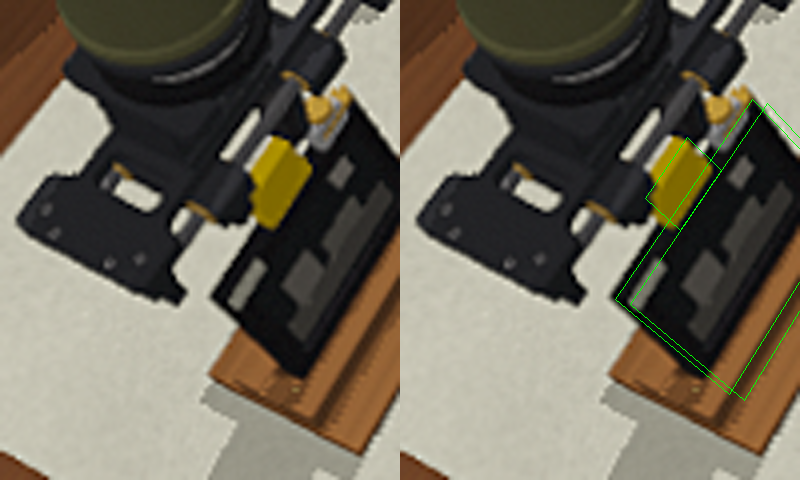

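```bash
python3 -m inch '[[1,[0,0,-0.5],0],[1,[-0.3,0,-1.3],0],[1,[-1,0,-1.8],0],[1,[-2,0,-1.8],0],[1,[-3.2,0,-1.8],0],[1,[-4.2,0,-1.8],0],[1,[-4.8,0,-1.2],0],[1,[-4.9,0,-0.2],0],[1,[-4.9,0,0.8],0],[1,[-4.9,0,1.5],0],[1,[-4.9,0,1.75],0],[1,[-4.9,0,1.75],0]]'
python3 -m inch '[[1,[0,0,0],0],[1,[0,0,0],0]]' 15
python3 -c "
from ov import *
togo([.5024,-.2455,.161],[.4832,-.2455,.157],[.4727,-.2455,.1532],[.4676,-.2455,.1509],[.4626,-.2455,.1483],[.4576,-.2455,.1455])
overlay('pics/e8.png',100,230,100,120,4,.175)"
```

```text
clock: 15.95
tool_pos: [0.5154, -0.2453, 0.1613]
eef_rot: [0.0, 1.0, 0.0, -0.001]
contact_force: [-1.6, 0.3, -2.8]
opening: 0.386
clock: 16.15
tool_pos: [0.5162, -0.2455, 0.1623]
eef_rot: [0.0, 1.0, -0.0, 0.0]
contact_force: [-0.0, -0.9, -2.8]
opening: 0.405
pos [ 0.5162 -0.2455  0.1623] toolx [-1.     0.    -0.001] tooly [ 0.  1. -0.] z [ 0.001 -0.    -1.   ] F [-0.  -0.9 -2.8] op 0.405 t 16.15
[0.5024, -0.2455, 0.161] -> cm [ 1.38 -0.    0.13]
[0.4832, -0.2455, 0.157] -> cm [ 3.3  -0.01  0.52]
[0.4727, -0.2455, 0.1532] -> cm [ 4.35 -0.01  0.9 ]
[0.4676, -0.2455, 0.1509] -> cm [ 4.86 -0.01  1.13]
[0.4626, -0.2455, 0.1483] -> cm [ 5.36 -0.01  1.39]
[0.4576, -0.2455, 0.1455] -> cm [ 5.86 -0.01  1.67]
o [ 0.5297 -0.2455  0.0741] yaw -0.0002
```

View pics/e8.png

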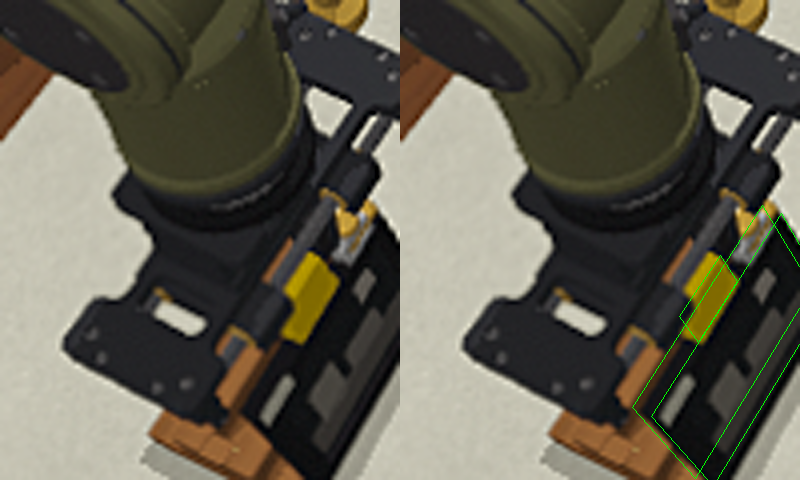

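```bash
python3 -m inch '[[1,[0.6,0,0.05],0],[1,[1.2,0,0.1],0],[1,[1.8,0,0.2],0],[1,[2.4,0,0.33],0],[1,[3.0,0,0.45],0],[1,[3.6,0,0.62],0],[1,[4.2,0,0.85],0],[1,[4.8,0,1.1],0],[1,[5.36,0,1.38],0],[1,[5.36,0,1.38],0],[1,[5.36,0,1.38],0]]' 15
python3 -m inch '[[1,[0,0,0],0],[1,[0,0,0],0],[1,[0,0,0],0],[1,[0,0,0],0]]' 60
python3 -c "
from ov import *
togo()
overlay('pics/e9.png',85,245,100,120,4,.55)"
```

```text
clock: 17.3
tool_pos: [0.4625, -0.2453, 0.1481]
eef_rot: [0.0, 1.0, 0.0, 0.0]
contact_force: [0.9, 0.9, -0.9]
opening: 0.401
clock: 17.7
tool_pos: [0.4626, -0.2453, 0.1481]
eef_rot: [0.0, 1.0, 0.0, 0.0]
contact_force: [0.4, -0.0, -2.5]
opening: 0.382
pos [ 0.4626 -0.2453  0.1481] toolx [-1.  0. -0.] tooly [0. 1. 0.] z [ 0.  0. -1.] F [ 0.4 -0.  -2.5] op 0.382 t 17.7
o [ 0.5032 -0.2453  0.0702] yaw -0.0001
```

View pics/e9.png

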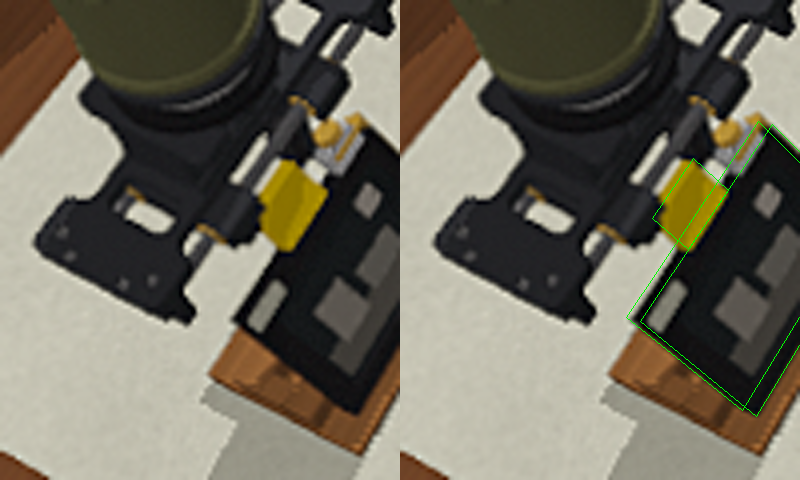

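```bash
python3 -m inch '[[1,[0,0,-0.1],0],[1,[0,0,-0.3],0],[1,[0,0,-0.7],0],[1,[0,0,-1.2],0],[1,[0,0,-2],0],[1,[0,0,-3.0],0],[1,[0,0,-4.2],0],[1,[0,0,-5.6],0],[1,[0,0,-7],0],[1,[0,0,-8.4],0],[1,[0,0,-9.8],0],[1,[0,0,-11],0],[1,[0,0,-12],0],[1,[0,0,-12.6],0],[1,[0,0,-13],0],[1,[0,0,-13],0],[1,[0,0,-13],0]]'
python3 -c "
from ov import *
togo()
overlay('pics/f0.png',85,215,100,100,4,.45)
im=viewer.snapshot('scene')[:,:,::-1]
cv2.imwrite('pics/f1.png',cv2.resize(im[220:310,103:183],None,fx=7,fy=6.6,interpolation=cv2.INTER_LANCZOS4))"
```

```text
clock: 19.45
tool_pos: [0.4621, -0.2453, 0.2777]
eef_rot: [0.0, 1.0, 0.0, -0.0]
contact_force: [-0.9, -0.7, -3.1]
opening: 0.387
pos [ 0.4621 -0.2453  0.2777] toolx [-1.     0.     0.001] tooly [0. 1. 0.] z [-0.001  0.    -1.   ] F [-0.9 -0.7 -3.1] op 0.387 t 19.45
o [ 0.4959 -0.2453  0.196 ] yaw -0.0001
```

View pics/f0.png

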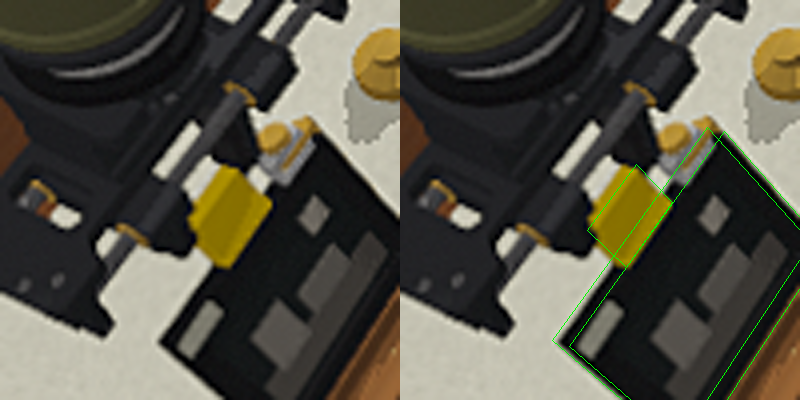

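View pics/f1.png

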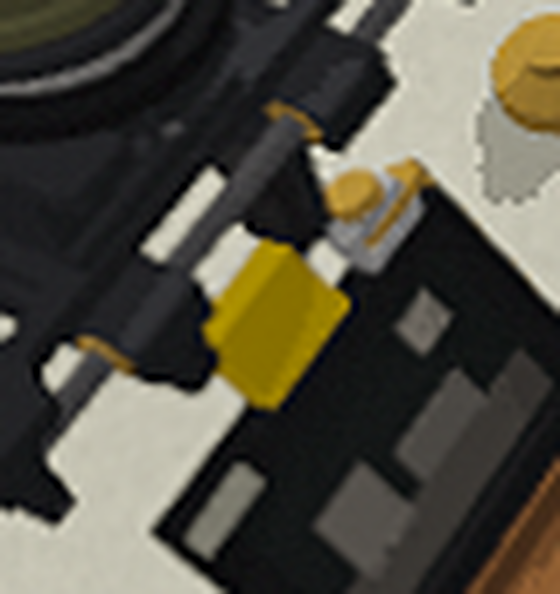

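```bash

python3 -c "
from h import *
im=viewer.snapshot('scene')[:,:,::-1]
cv2.imwrite('pics/f2.png',cv2.resize(im[230:330,115:195],None,fx=7,fy=5.9,interpolation=cv2.INTER_LANCZOS4))"
```

```text
(no output)
```

View pics/f2.png

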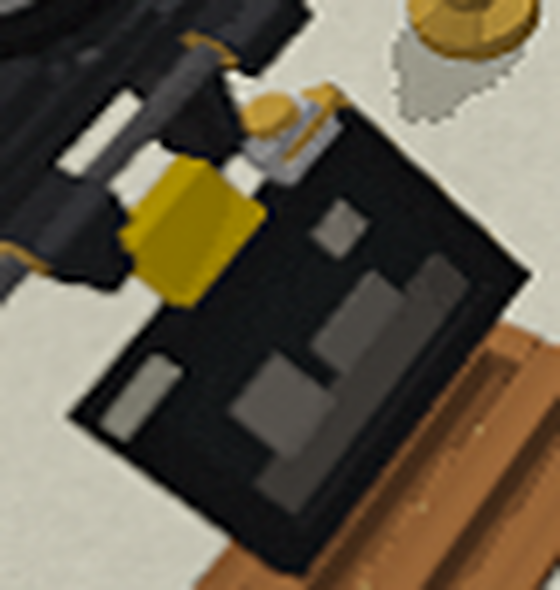

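```bash
python3 -c "
from fl import *
S=lambda u,v:('scene',u/7+115,v/5.9+230)
s=r.get_state()
L=[(-6,-60,50,*S(68,415)),(-6,60,50,*S(350,95)),(-6,-60,-50,*S(270,568)),(6,-60,-50,*S(305,575)),(6,60,-50,*S(530,275)),
(6,-18,80,*S(138,252)),(6,18,80,*S(205,165)),(6,18,50,*S(268,212)),(6,-18,50,*S(190,307)),(-6,-18,80,*S(118,235)),(-6,18,80,*S(182,155)),(0,42,71,*S(270,112))]
R,o=fitlean(L,s['tool_pos'],0);print(o,'rel tcp',o-s['tool_pos'])
np.savez('rel.npz',d=o-np.array(s['tool_pos']),R=R)
c=np.load('cam.npz');print(c['vp'],c['tilt'],c['yaw'])
"
```

```text
th,yaw,roll,off [ 0.4024  0.      0.0024  0.0024  0.0014 -0.0016] res [-0.2 -0.3 -2.1  0.8  0.1 -0.2 -0.6  0.4  0.6 -0.3 -0.8  0.3  1.6 -1.3
  1.2 -0.   0.9 -0.1 -2.3  1.7  0.5 -0.8  0.4 -0.5]
[ 0.49495834 -0.24368977  0.19276604] rel tcp [ 0.03284662  0.00156084 -0.08482389]
[0.61955046 0.01961433 0.22967599] 0.4230721659079546 -0.26030451833303014
```

```bash
python3 -m inch '[[1,[0,0.3,-0.1],0],[1,[-0.3,0.9,-0.4],0.5],[1,[-0.8,1.8,-0.8],1],[1,[-1.4,3,-1.3],1.7],[1,[-2.1,4.5,-1.8],2.5],[1,[-3,6.3,-2.3],3.5],[1,[-3.9,8.2,-2.7],4.5],[1,[-4.8,10.2,-3],5.5],[1,[-5.7,12.2,-3.3],6.6],[1,[-6.6,14.2,-3.5],7.7],[1,[-7.5,16.2,-3.7],8.8],[1,[-8.4,18.2,-3.7],9.9],[1,[-9.3,20.2,-3.7],11],[1,[-10.2,22.1,-3.7],12],[1,[-11,23.8,-3.7],13],[1,[-11.6,25.2,-3.7],13.8],[1,[-12.1,26.2,-3.7],14.4],[1,[-12.4,26.9,-3.7],14.8],[1,[-12.5,27.2,-3.7],14.9],[1,[-12.5,27.2,-3.7],14.9]]'
python3 -m inch '[[1,[0,0,0],0],[1,[0,0,0],0],[1,[0,0,0],0],[1,[0,0,0],0]]'
python3 -c "
from ov import *
togo([.5875,.0265,.3145])
ims={c:viewer.snapshot(c)[:,:,::-1] for c in P}
cv2.imwrite('pics/g1.png',cv2.resize(ims['scene'][150:350,180:410],None,fx=3.4,fy=3))
cv2.imwrite('pics/g2.png',cv2.resize(ims['top'][40:240,200:400],None,fx=3,fy=3))"
```

```text
clock: 21.6
tool_pos: [0.5874, 0.0268, 0.3151]
eef_rot: [0.13, 0.992, -0.0, -0.0]
contact_force: [-0.1, -0.3, -3.5]
opening: 0.384
clock: 22.0
tool_pos: [0.5874, 0.0262, 0.3151]
eef_rot: [0.13, 0.992, -0.0, 0.0]
contact_force: [0.1, -0.2, -4.3]
opening: 0.384
pos [0.5874 0.0262 0.3151] toolx [-0.966  0.258 -0.   ] tooly [ 0.258  0.966 -0.   ] z [-0. -0. -1.] F [ 0.1 -0.2 -4.3] op 0.384 t 22.0
[0.5875, 0.0265, 0.3145] -> cm [-0.01  0.03  0.06]
```

View pics/g1.png

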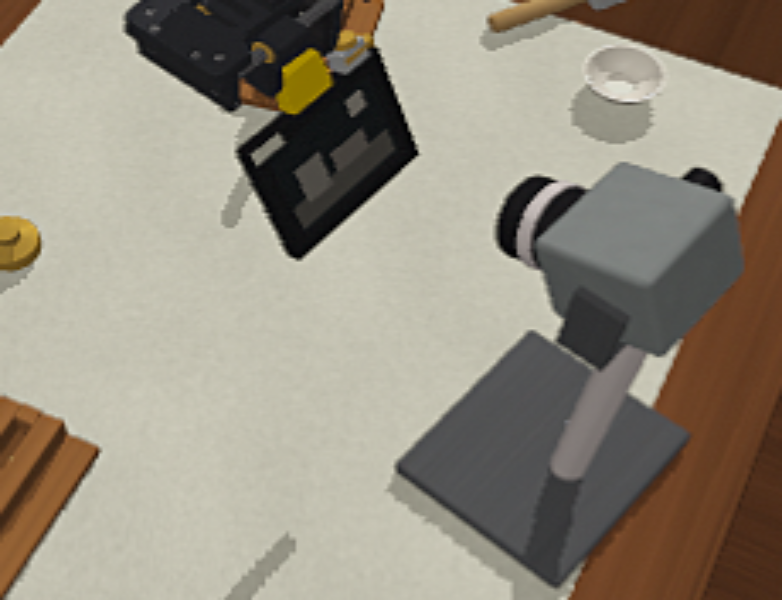

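View pics/g2.png

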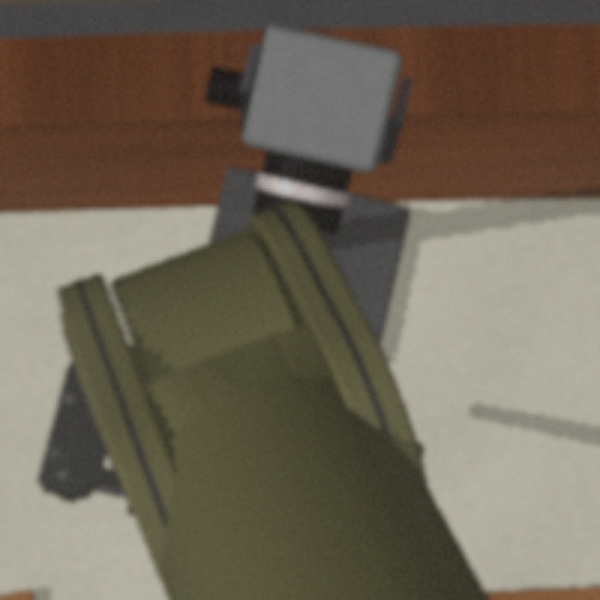

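```bash
python3 -c "
from fit import *
im=viewer.snapshot('scene')[:,:,::-1]
x0,y0,w,h,f=240,155,75,90,6.5
im=cv2.resize(im[y0:y0+h,x0:x0+w],None,fx=f,fy=f,interpolation=cv2.INTER_LANCZOS4)
cv2.imwrite('pics/g3.png',im)
c=np.load('cam.npz')
for ex in(.006,-.006):
  X=np.array([(ex,-.06,-.05),(ex,.06,-.05),(ex,.06,.05),(ex,-.06,.05)])@c['H'].T+c['vp']
  cv2.polylines(im,[((proj('scene',X)-[x0,y0])*f).astype(int)],True,(0,255,0),1)
cv2.imwrite('pics/g4.png',im)"
```

```text
(no output)
```

View pics/g3.png

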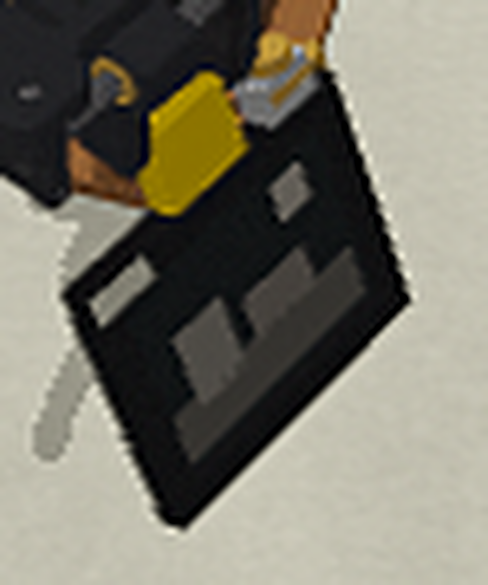

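View pics/g4.png

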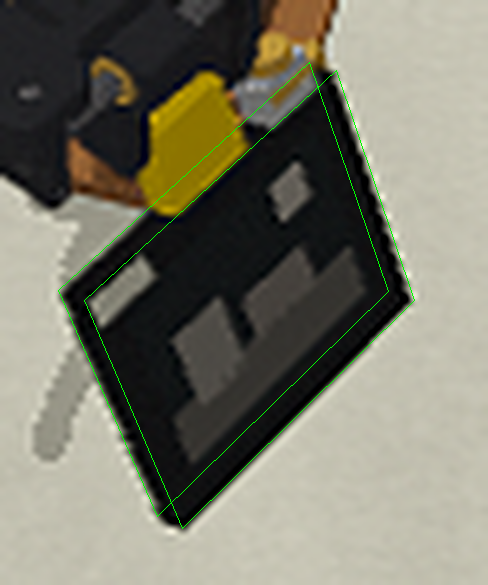

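```bash
python3 -c "
import fit
from fit import *
n=16
for nm,m in (('no base',np.r_[np.zeros(16),np.ones(18)]),('scene',np.r_[np.ones(8),np.zeros(8),np.ones(8),np.zeros(8),1,1]),('top',np.r_[np.zeros(8),np.ones(8),np.zeros(8),np.ones(8),1,1]),('nodxdz',np.r_[np.ones(32),100,100])):
    s=least_squares(lambda p:res(p)*m,[.81,-.03,-.26,.4,0,0]);B,D,H,o=model(s.x);print(nm,s.x.round(3),(o+[0,0,.32]-H[:,0]*.22).round(4))
togo()
"
```

```text
no base [ 0.821 -0.033 -0.273  0.408 -0.001 -0.002] [0.6262 0.0211 0.2328]
scene [ 0.814 -0.032 -0.268  0.404  0.007 -0.003] [0.6187 0.0219 0.2334]
top [ 0.813 -0.032 -0.247  0.214  0.004 -0.02 ] [0.6046 0.0206 0.2734]
nodxdz [ 0.815 -0.033 -0.255  0.274  0.    -0.   ] [0.6101 0.0206 0.2605]
pos [0.5874 0.0265 0.3151] toolx [-0.966  0.257  0.   ] tooly [0.257 0.966 0.   ] z [-0.  0. -1.] F [-1.   1.3 -3.6] op 0.386 t 22.15
```

```bash
cat > fit2.py <<'E'
from fit import *
bs2=S([(322,275),(412,168)])
# bottom corners (+x,-y),(+x,+y)
ls=S([(137,112),(182,50)]) ; lt=T([(143,345),(276,367)])
def mod2(p):
    x,y,yaw,tilt,dx,dz,dax=p
    B,D,H,o=model(p[:6]); E=(np.array([(.035+dx,-.04,-.033+dz),(.035+dx,.04,-.033+dz)]))@H.T+o+[0,0,.32]
    lens=o+[0,0,.32]-H[:,0]*.07
    th=np.linspace(0,2*np.pi,90)
    C=lens+np.outer(np.cos(th),H[:,1])*.027+np.outer(np.sin(th),H[:,2])*.027
    return B,D,H,o,E,lens,C
def res3(p,w=1):
    B,D,H,o,E,lens,C=mod2(p)
    e=[res(p[:6])[:32],(proj("scene",E)-bs2).ravel()]
    cs=proj("scene",C);ct=proj("top",C)
    # lens: scene leftmost / topmost extremes; top view left,right,lowest extremes
    e.append(w*np.array([cs[:,0].min()-ls[0,0],cs[:,1].min()-ls[1,1],ct[:,0].min()-lt[0,0],ct[:,0].max()-lt[1,0],ct[:,1].max()-lt[1,1]]))
    e.append([p[6]])
    return np.concatenate(e)
if __name__=="__main__":
    for t in (.25,.3,.35,.4,.45,.5):
        s=least_squares(lambda p:res3(np.r_[p[:3],t,p[3:],0]),[.81,-.03,-.26,0,0],loss='soft_l1')
        p=np.r_[s.x[:3],t,s.x[3:],0];B,D,H,o,E,lens,C=mod2(p)
        print(t,round(s.cost,2),p[[0,1,2,4,5]].round(4),(o+[0,0,.32]-H[:,0]*.22).round(4),"lens",res3(p)[36:41].round(1),"E",res3(p)[32:36].round(1))
E
python3 fit2.py
python3 - <<'E'
from h import *
im=cv2.imread('pics/scene0.png');cv2.imwrite('pics/h1.png',cv2.resize(im[200:275,320:405],None,fx=7,fy=7,interpolation=cv2.INTER_LANCZOS4))
im=cv2.imread('pics/top0.png');cv2.imwrite('pics/h2.png',cv2.resize(im[44:120,265:340],None,fx=7,fy=7,interpolation=cv2.INTER_LANCZOS4))
E
```

```text
0.25 34.01 [ 8.150e-01 -3.220e-02 -2.499e-01  2.000e-04 -5.000e-04] [0.6084 0.0205 0.2656] lens [-1.  -3.3 -1.3  0.1  0.8] E [-3.2  3.2 -2.4  0.8]
0.3 29.88 [ 8.149e-01 -3.220e-02 -2.515e-01  1.800e-03 -1.000e-04] [0.6114 0.0201 0.255 ] lens [-1.  -2.2 -1.2  0.1  0.8] E [-1.7  3.4 -0.8  0.9]
0.35 27.56 [ 8.148e-01 -3.240e-02 -2.535e-01  2.900e-03  1.000e-04] [0.6147 0.0194 0.2446] lens [-0.9 -1.1 -1.1  0.1  0.9] E [-0.5  3.4  0.5  0.9]
0.4 28.27 [ 8.145e-01 -3.250e-02 -2.579e-01  4.100e-03 -7.000e-04] [0.6185 0.0192 0.2343] lens [-0.9 -0.  -1.   0.   1.1] E [0.5 3.7 1.7 1.1]
0.45 31.55 [ 0.8142 -0.0324 -0.2602  0.0056 -0.0023] [0.6227 0.0186 0.2243] lens [-0.8  1.  -1.  -0.   1.4] E [1.9 4.1 3.2 1.5]
0.5 35.87 [ 0.814  -0.0323 -0.2606  0.0071 -0.0034] [0.6274 0.0174 0.2145] lens [-0.5  2.2 -0.8 -0.   1.6] E [3.4 4.4 4.7 1.7]
```

View pics/h1.png

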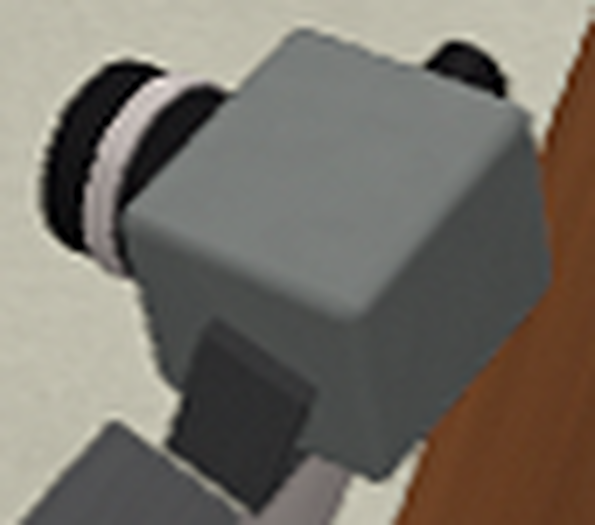

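View pics/h2.png

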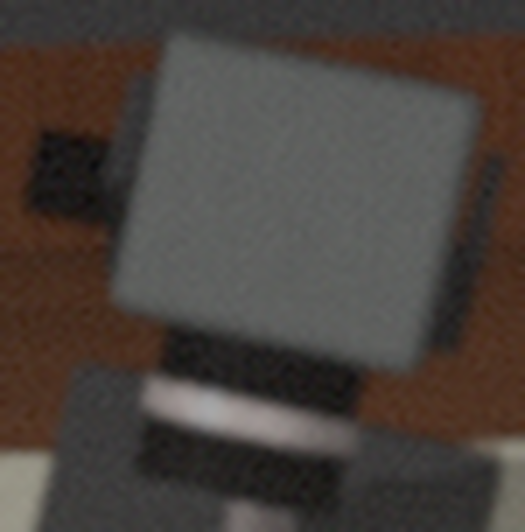

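```bash
python3 - <<'E'
from fit2 import *
print("obs z-edges", 20/165,22/155," x-edges slope",100/225,85/230, "y-edge slopes",-185/170,-200/175)
for t in (.25,.3,.35,.4,.45,.5):
    B,D,H,o,E,lens,C=mod2([.8147,-.0324,-.255,t,.003,0,0])
    d=proj("scene",D);e=proj("scene",E);c=proj("scene",C)
    sl=lambda a,b:(b-a)
    z1=sl(d[2],e[0]);z2=sl(d[3],e[1]);x1=sl(d[1],d[2]);x2=sl(d[0],d[3]);y1=d[0]-d[1];y2=d[3]-d[2]
    print(t,round(z1[0]/z1[1],3),round(z2[0]/z2[1],3),"x",round(x1[1]/x1[0],3),round(x2[1]/x2[0],3),"y",round(y1[1]/y1[0],2),round(y2[1]/y2[0],2),
      "rim top h1",((c[c[:,1].argmin()]-[320,200])*7).round(0),"left",((c[c[:,0].argmin()]-[320,200])*7).round(0),"bot",((c[c[:,1].argmax()]-[320,200])*7).round(0))
E
```

```text
obs z-edges 0.12121212121212122 0.14193548387096774  x-edges slope 0.4444444444444444 0.3695652173913043 y-edge slopes -1.088235294117647 -1.1428571428571428
0.25 0.008 -0.061 x 0.52 0.453 y -1.09 -1.19 rim top h1 [131.  34.] left [ 34. 186.] bot [ 56. 219.]
0.3 0.079 0.01 x 0.484 0.415 y -1.09 -1.19 rim top h1 [129.  41.] left [ 35. 189.] bot [ 64. 229.]
0.35 0.146 0.077 x 0.448 0.377 y -1.09 -1.19 rim top h1 [128.  49.] left [ 36. 191.] bot [ 69. 239.]
0.4 0.208 0.14 x 0.412 0.338 y -1.09 -1.18 rim top h1 [127.  57.] left [ 37. 194.] bot [ 74. 249.]
0.45 0.267 0.2 x 0.374 0.298 y -1.09 -1.18 rim top h1 [126.  66.] left [ 39. 196.] bot [ 80. 260.]
0.5 0.322 0.258 x 0.336 0.258 y -1.09 -1.17 rim top h1 [127.  75.] left [ 41. 199.] bot [ 86. 270.]
```

```bash
python3 -m inch '[[1,[0.05,0,-0.2],0],[1,[0.1,0,-0.4],0],[1,[0.2,0,-0.6],0],[1,[0.2,0,-0.7],0],[1,[0.2,0,-0.7],0],[1,[0.2,0,-0.7],0],[1,[0.2,0,-0.7],0],[1,[0.2,0,-0.7],0],[1,[0.2,0,-0.7],0],[1,[0.2,0,-0.7],0]]'
python3 -c "
from fit2 import *
im0=viewer.snapshot('scene')[:,:,::-1];cv2.imwrite('pics/k0.png',im0)
x0,y0,w,h,f=240,150,75,90,6.5
im=cv2.resize(im0[y0:y0+h,x0:x0+w],None,fx=f,fy=f,interpolation=cv2.INTER_LANCZOS4)
B,D,H,o,E,lens,C=mod2([.8147,-.0324,-.256,.385,.003,0,0]);vp=o+[0,0,.32]-H[:,0]*.22;print(vp)
raw=im.copy()
for ex in(.006,-.006):
  X=np.array([(ex,-.06,-.05),(ex,.06,-.05),(ex,.06,.05),(ex,-.06,.05)])@H.T+vp
  cv2.polylines(im,[((proj('scene',X)-[x0,y0])*f).astype(int)],True,(0,255,0),1)
cv2.imwrite('pics/k1.png',np.hstack([raw,im])[:,:800] if raw.shape[1]*2<=800 else im)
togo()"
```

```text
clock: 23.15
tool_pos: [0.5855, 0.0272, 0.322]
eef_rot: [0.13, 0.992, 0.0, -0.0]
contact_force: [0.9, 0.0, -3.3]
opening: 0.382
[0.61744919 0.01922902 0.23737699]
pos [0.5855 0.0272 0.3221] toolx [-0.966  0.257  0.   ] tooly [0.257 0.966 0.   ] z [-0.  0. -1.] F [-1.1 -0.4 -3.2] op 0.383 t 23.2
```

View pics/k1.png

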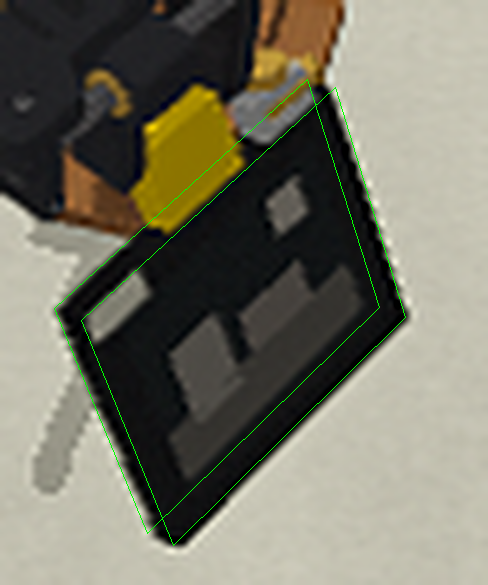

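View pics/k0.png

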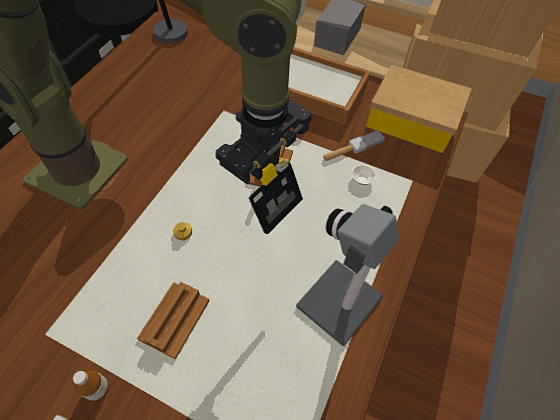

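```bash
python3 -c "
from h import *
print(r.finish_job()); togo()"
```

```text
the job is handed in; nothing more can be done
None
the job is handed in; nothing more can be done
```

I handed the job in at about 23 s of the 45 s, with the yellow-tabbed carrier held still in front of the lens. `finish_job` gave no verdict.

**What I did**
1. **Pin:** I pressed it with closed fingers until it seated. The force reached 24.5 N with the fingertips at the expected home height. The carrier was still standing in its cradle.
2. **Lift:** I gripped the tab across its width at 60 N and lifted it out. The measured load was about 3.5 N.
3. **Lean:** The moves cannot tilt the tool. I leaned the carrier by pivoting it in the jaws against the empty cradle's outer edge. The first two tries sprang back to about 0.2 rad. Pushing at a 15 N grip and then regripping at 60 N held at about 0.40 rad.
4. **Presenting:** I turned it to the camera's heading and moved it to the viewing point.

**Last checks**
- **Position:** The glass centre was at about (0.618, 0.020, 0.237) m and the estimated viewing point at (0.617, 0.019, 0.237) m. The carrier outline drawn at the target pose matches the scene picture to about a pixel.
- **Orientation:** It leans about 0.40 rad, is the right way up, and has the picture side and its label towards the lens.
- **Grip and contact:** The load on the tool was about 3.3 N, which is the carrier's own weight. It looked clear of everything.

**What disagreed or went unchecked**
- **Camera tilt:** My fits of it disagreed. Most lay between 0.35 and 0.42 rad, two weaker ones gave 0.21 and 0.27 rad, and I used 0.385 rad. If the 0.27 value is right, the carrier is about 23 mm too low along the vertical, which is outside the 20 mm limit.
- **Hidden from view:** The gripper hid the blue-tabbed carrier in the final picture, so I did not confirm it visually. My moves kept well above it.

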